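# Turn a guarded limit knob home with a fork key

### The job

Take the blue-handled fork key out of its stand, reach with it down through the round hole in the controller's guard plate, turn the recessed orange cross knob clockwise (seen from above) until it is home against its stop, and bring it up to about 0.2 N m there. Work gently by feel: never press the key on the guard or knob with over 25 N or turn it beyond 0.28 N m, and keep the gripper itself off the controller. Then put the key back upright in its stand, fully down, without disturbing the bottle and the timer.

Things in the scene. Friction and masses are not known exactly. Their poses are not given: they have to be found in the camera images.
- guard_opening (a point): Centre of the round hole (40 mm across, plate 6 mm thick) in the controller's guard plate, on the plate's upper face, 90 mm up; z up. Under the hole, the tops of the orange ribs lie 40 mm and the black disc's face between them 50 mm below this point. The knob's upright axis may stand off the hole's axis by up to 1.2 mm along each of x and y.
- limit_knob (a joint): Setting of the knob, rad: grows turning clockwise seen from above; at 1.3 it meets the stop (home); starts at 0.2 to 0.7. Friction 0.08 N m; stays where left. Mount and stop yield about 1.5 N m per rad, so torque builds while the value stays 1.3. Knob: black disc, upright orange cross of two ribs 36x6x10 mm high. The value does not tell which way the ribs point: feel or see it.
- key_handle (a point): Centre of the fork key's blue handle: a flat upright block 42 mm long (key's x axis), 12 mm thick (y), 30 mm high (z), to be gripped across its thickness. The prongs' ends lie 103 mm below this point. The whole key is 118 mm long, about 90 g.
- key_tip (a point): Point on the key's axis midway between the ends of its two prongs; z points up to the handle, x from prong to prong. The prongs are 5 mm round, 24 mm apart (centres), 14 mm free below a foot bar 29x9x8 mm on a 9 mm shaft. They drop between the knob's ribs, either side of the hub, only near 45 degrees to the ribs (a window of about 0.35 to 0.6 rad per quarter turn), else they stand on a rib.
- stand_slot (a point): Centre of the mouth of the key stand's slot, on the top of the grey stand block (74x56 mm, 60 mm high, fixed). The slot is 34 mm long along this frame's x axis, 13 mm wide along y, 50 mm deep with a flat bottom, mouth bevelled 2 mm. The key stands in it on its prongs, its x axis along the slot; either way round will do.
- controller: The fixed white controller box with the guard plate and the recessed knob; origin at the centre of its underside, z up, front panel facing its -x side.
- fork_key: The loose fork key; origin at the key_tip point.
- bottle_blue: Clear bottle with a blue cap, 56 mm across, 105 mm high, a bystander to leave alone; origin under its centre.
- timer: Small flat white timer, 62x66x20 mm, a bystander to leave alone; origin under its centre.
Not all that is in view belongs to the job. Of the things that look like the controller, the larger one is meant.

How it is judged (in metres and radians):
On the way, in this order (a step that is already met when the one before it is completed fails the run):
1. the key's prongs are down between the knob's ribs, through the guard hole (z of key_tip in the frame of guard_opening below -0.0435 m and horizontal distance between key_tip and guard_opening below 0.008 m), for 0.1 s.
2. the knob is home and the key bears on it firmly there (key contact over 11 N, about 0.13 N m) (value of joint limit_knob above 1.22 rad and z of key_tip in the frame of guard_opening below -0.0415 m and horizontal distance between key_tip and guard_opening below 0.008 m and contact force between fork_key and controller above 11 N), for 0.1 s.
At the end, for the whole second after the job is handed in: The knob is home (within 0.08 rad of its stop at 1.3) and the key stands upright (within 0.15 rad) at rest in its stand, its prongs within 6 mm of the slot's bottom and of its centre line (value of joint limit_knob above 1.22 rad and horizontal distance between key_tip and stand_slot below 0.006 m and z of key_tip in the frame of stand_slot below -0.044 m and angle between key_tip's own z axis and vertical below 0.15 rad and linear speed of fork_key below 0.02 m/s); the robot touches nothing.
It fails at once if the key is forced against the controller, its guard or knob (over 25 N) (contact force between fork_key and controller above 25 N).
It fails at once if the gripper or arm touches the controller (over 2 N) (contact force between any of the fingers, the arm and controller above 2 N).
It fails at once if the bottle or the timer is disturbed (moved over 20 mm) (distance of any of bottle_blue, timer from where it was at the start of the episode above 0.02 m).
It also fails if it takes over 72 s, if anything falls off the work surface, if the arm or the gripper's body presses on something with over 40 N, if the wrist force passes 120 N, or if a joint passes its speed limit or range.

### The arm

A 6-joint arm with a two-finger parallel gripper is mounted at the origin on a cart in front of the work surface, level with it; the furniture and walls round the work are solid. World frame = base frame: x ahead of the robot, y to its left, z up, the work surface at z = 0. Lengths are in m, angles in degrees, forces in N, time in s.
With the tool pointing down it reaches from about 0.35 to 0.875 m from the base axis. Payload 4.2 kg.
Tool frame: the origin (TCP) lies midway between the tips of the shut fingers; the grasp point (between the pads) lies r.grasp_offset behind it (r.grasp_offset is the distance from the TCP to the grasp point, in m); z points along the fingers, y is the direction in which the jaws open and shut (so a half turn about z gives the same grasp; the last joint's range is limited). The gripper opens to 87 mm and grips with 3 to 60 N. Pads are 19 mm wide; open, the fingers measure 117 mm over their backs; the gripper's body (75 mm by 190 mm) begins 51 mm behind the grasp point.
Start: joints at [-60.928, 22.042, 0.453, 0, -68.411, -14.817], TCP at [0.154, -0.606, 0.223] pointing down, gripper open.
Joint ranges: [-179.83, 179.83], [-69.29, 118.12], [-61.27, 80.66], [-181.25, 117.63], [-171.15, -9.14], [-177.46, 177.46]. Speed limits (degrees/s): [159.86, 159.86, 180, 180, 180, 180].

### API

Orientations are given as a 3x3 rotation matrix whose columns are the frame's x, y, z axes.
In Python, from station import sense, optics, r gives the robot as it stands. The module is installed in compiled form; this text tells all that it offers.
- The arm moves only by the tool servo_tool, never from a script. Its argument "deltas" is a list of rows, each an object with "slide": the shift along the tool's x, y, z in units of 25 mm (1.0 is 25 mm), a list of three; "spin": the turn about the tool's z in units of 8 degrees (1.0 is 8 degrees). A call has 1 to 10 rows; each row shifts and turns the pose as measured when the row begins, along the tool's axes as they then stand; what a row does not reach is not made up. A row lasts 1/10 s, in which the tool goes at most 50 mm and 8.59 degrees, less where a joint would pass 70% of its speed; a pose out of reach is approached as far as the arm can. A call is refused whole if a number of a shift passes 1 or a number of a turn 1, either way. A call with a gripper value outside its range is refused whole. "gripper" is the closure in counts, from 0 (fully open) to 255 (shut), set as the call begins (left out, the last holds). The fingers move at their own pace and stop on an object; the grip force is fixed at half the most. Time passes only in rows, so rows that do not move let the fingers close. It gives the time, the measured TCP pose, the force and the opening at its end, in the units of the state.
- sense(): the state, without advancing time (a new reading comes with each control period).
- optics.capture(name): name is "scene" or "top"; returns a dict with "frame" (480x640x3 uint8, red, green, blue), "camera_matrix" (3x3 intrinsics, pixels), "eye" and "rotation" of the camera in the world. Camera axes: x right, y down, z forward; pixel columns grow to the right and rows downward; lengths in m; the calibration is good to about 2 mm. A picture is of the moment at which its call begins. There is no depth.
- r.finish_job(): hands the job in, once; it reports no verdict.
The state is a dict: "time_s": time; "joints": joint angles; "joint_velocities": joint speeds; "effort": joint torques, N m; "tcp_pos": TCP position; "ee_rot": TCP orientation; "wrist_force": force on the tool from outside, world axes, zero at the start; "moment": the same for the moment, N m; "gripper_width": opening from 0.0 (shut) to 1.0 (fully open).
Only numpy, scipy, OpenCV 4.12 (cv2) and the standard library are available. Lean on these libraries where they do the work, as an engineer would, in place of code of your own. Each camera call takes 0.05 s, during which the arm holds its last target.

## Working session

There is one attempt and no reset: what is moved stays moved. The work goes in short steps, Python scripts to look and compute and a tool call to move; the robot and the scene stay as the last step left them, time stands still between calls to the robot, and variables do not carry over. Pictures are saved under pics/ and viewed, and the job is handed in when it is done.

Besides the shell and the picture viewer there is one more tool, called after "Call:" in YAML: its name, and indented under it one key for each argument. servo_tool: Moves the arm, as the interface text tells. Its arguments: {"type":"object","properties":{"deltas":{"type":"array"},"gripper":{"type":"number"}},"required":["deltas"]}

```bash
mkdir -p pics; cat > h.py <<'E'
import numpy as np, cv2
from station import sense, optics, r
def cap(n,f):
    c=optics.capture(n); cv2.imwrite(f'pics/{f}.png',c['frame'][:,:,::-1]); np.savez(f'pics/{f}.npz',**c); return c
def ld(f): return dict(np.load(f'pics/{f}.npz'))
def ray(c,u,v):
    K=c['camera_matrix']; d=c['rotation']@np.linalg.solve(K,[u,v,1.]); return c['eye'],d/np.linalg.norm(d)
def plane(c,u,v,z):
    e,d=ray(c,u,v); return e+d*(z-e[2])/d[2]
def proj(c,p):
    q=c['camera_matrix']@(c['rotation'].T@(np.asarray(p)-c['eye'])); return q[:2]/q[2]
E
python3 - <<'E'
from h import *
for n in('scene','top'):
    c=cap(n,n+'0'); print(n,c['camera_matrix'],c['eye'],c['rotation'])
s=sense(); print(s, r.grasp_offset)
E
```

```text
scene [[527.21237151   0.         312.59557226]
 [  0.         527.21237151 245.68892511]
 [  0.           0.           1.        ]] [-0.26538859  0.53937834  0.52805988] [[-0.53626534 -0.34765903  0.76912462]
 [-0.84388524  0.23881543 -0.48044239]
 [-0.01664869 -0.90669752 -0.42145277]]
top [[470.80299962   0.         323.3036554 ]
 [  0.         470.80299962 236.18523004]
 [  0.           0.           1.        ]] [0.40237066 0.05895131 1.14032226] [[-1.91951188e-02 -9.91631854e-01  1.27662891e-01]
 [-9.99815445e-01  1.91388302e-02 -1.66769356e-03]
 [-7.89580339e-04 -1.27671342e-01 -9.91816215e-01]]
{'time_s': 0.1, 'joints': array([-6.09250851e+01,  2.20859878e+01,  3.88367133e-01, -2.57811822e-02,
       -6.84112749e+01, -1.48188070e+01]), 'joint_velocities': array([ 0.04081855, -0.14897616,  0.18505469,  0.057505  ,  0.06337699,
        0.10903447]), 'effort': array([-2.63941847e-04, -3.91689348e+01,  1.87934411e+01,  4.23189104e+00,
        1.34742603e-02, -6.77923936e-05]), 'tcp_pos': array([ 0.15382219, -0.60522353,  0.22157685]), 'ee_rot': array([[-9.69245496e-01, -2.46095220e-01, -5.57901233e-04],
       [-2.46095838e-01,  9.69243706e-01,  1.86437498e-03],
       [ 8.19284892e-05,  1.94433422e-03, -9.99998106e-01]]), 'wrist_force': array([-0.83609882, -0.14238805,  0.8816382 ]), 'moment': array([ 0.04707364,  0.00086153, -0.01392286]), 'gripper_width': 1.003197727765656} 0.0187
```

```bash
ls pics
```

```text
scene0.npz
scene0.png
top0.npz
top0.png
```

View pics/scene0.png

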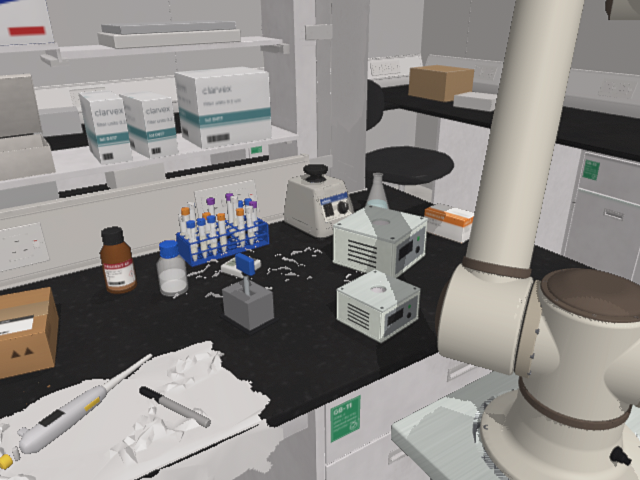

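View pics/top0.png

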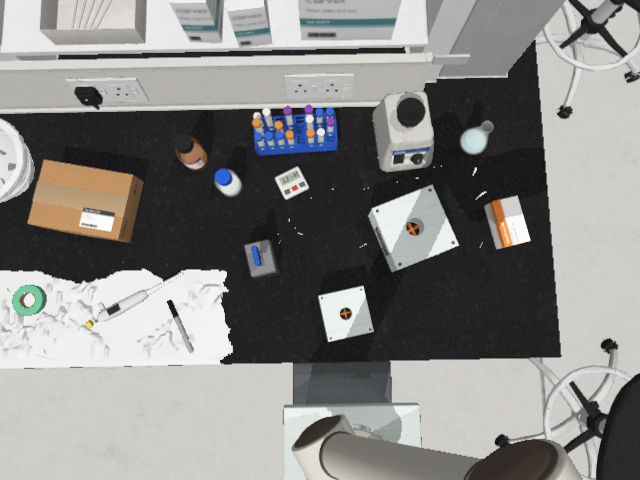

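The top view shows the larger controller with its hole at about (414,228), the key and stand at (260,257), the bottle at (228,182) and the timer at (291,183). The smaller decoy is at (346,313). I'll zoom in and measure.

```bash
python3 - <<'E'
from h import *
c=ld('top0'); f=c['frame'][:,:,::-1]
a=cv2.resize(f[175:281,360:470],None,fx=5,fy=5,interpolation=cv2.INTER_CUBIC)[:530,:400+0]
a=cv2.resize(f[205:255,390:440],(400,400),interpolation=cv2.INTER_CUBIC)
b=cv2.resize(f[230:285,235:285],(400,440),interpolation=cv2.INTER_CUBIC)
o=np.zeros((440,800,3),np.uint8);o[:400,:400]=a;o[:,400:]=b
cv2.imwrite('pics/z0.png',o)
def comp(m,box):
    x0,y0,x1,y1=box; k=np.zeros(m.shape,np.uint8); k[y0:y1,x0:x1]=m[y0:y1,x0:x1]; return k
rgb=c['frame'].astype(int); R,G,B=rgb[...,0],rgb[...,1],rgb[...,2]
# hole: controller plate bright, hole= interior contour
br=((R>150)&(G>150)&(B>150)).astype(np.uint8)
k=comp(br,(360,175,470,281)); cs,hi=cv2.findContours(k,cv2.RETR_CCOMP,cv2.CHAIN_APPROX_NONE)
for q,h_ in zip(cs,hi[0]):
    if cv2.contourArea(q)>60: print('ctrl',cv2.contourArea(q),h_[3],cv2.minAreaRect(q),cv2.fitEllipse(q))
bl=((B>R+60)&(B>100)).astype(np.uint8); k=comp(bl,(235,230,285,285)); cs,_=cv2.findContours(k,0,1)
for q in cs:
    if cv2.contourArea(q)>20:
        x=cv2.minAreaRect(q);print('blue',cv2.contourArea(q),x); print([plane(c,*p,0.133).round(4) for p in cv2.boxPoints(x)])
gr=((abs(R-B)<25)&(R>75)).astype(np.uint8)|bl; k=comp(gr,(235,230,285,285)); cs,_=cv2.findContours(k,0,1)
for q in cs:
    if cv2.contourArea(q)>100:
        x=cv2.minAreaRect(q);print('stand',cv2.contourArea(q),x)
for y in range(236,280,3): print(y,[tuple(v) for v in rgb[y,240:282:4]])
E
```

```text
ctrl 4395.5 -1 ((412.25860595703125, 227.60345458984375), (68.27935028076172, 71.69332122802734), 66.80140686035156) ((413.7463684082031, 226.7657470703125), (75.54110717773438, 80.89866638183594), 104.3934326171875)
ctrl 282.0 6 ((414.75006103515625, 226.75003051757812), (19.091880798339844, 18.384775161743164), 45.0) ((414.5460205078125, 226.5716552734375), (18.940147399902344, 19.103803634643555), 115.5897445678711)
blue 91.0 ((255.63528442382812, 255.35882568359375), (19.849138259887695, 6.0740532875061035), 77.47119140625)
[array([0.513 , 0.2143, 0.133 ]), array([0.5157, 0.2015, 0.133 ]), array([0.4737, 0.1923, 0.133 ]), array([0.4712, 0.205 , 0.133 ])]
stand 794.5 ((259.63201904296875, 258.2387390136719), (33.87882995605469, 25.40912628173828), 77.00537872314453)
236 [(np.int64(27), np.int64(26), np.int64(28)), (np.int64(31), np.int64(31), np.int64(31)), (np.int64(37), np.int64(37), np.int64(38)), (np.int64(23), np.int64(26), np.int64(26)), (np.int64(24), np.int64(26), np.int64(26)), (np.int64(21), np.int64(18), np.int64(17)), (np.int64(11), np.int64(11), np.int64(14)), (np.int
[... 6488 characters left out ...]
4(60), np.int64(60), np.int64(64)), (np.int64(41), np.int64(43), np.int64(42)), (np.int64(40), np.int64(40), np.int64(43)), (np.int64(35), np.int64(37), np.int64(38)), (np.int64(30), np.int64(28), np.int64(32))]
278 [(np.int64(35), np.int64(35), np.int64(32)), (np.int64(27), np.int64(26), np.int64(26)), (np.int64(32), np.int64(34), np.int64(33)), (np.int64(29), np.int64(30), np.int64(33)), (np.int64(41), np.int64(41), np.int64(41)), (np.int64(38), np.int64(39), np.int64(42)), (np.int64(37), np.int64(40), np.int64(41)), (np.int64(35), np.int64(33), np.int64(34)), (np.int64(35), np.int64(32), np.int64(33)), (np.int64(34), np.int64(33), np.int64(34)), (np.int64(39), np.int64(36), np.int64(32))]
```

View pics/z0.png

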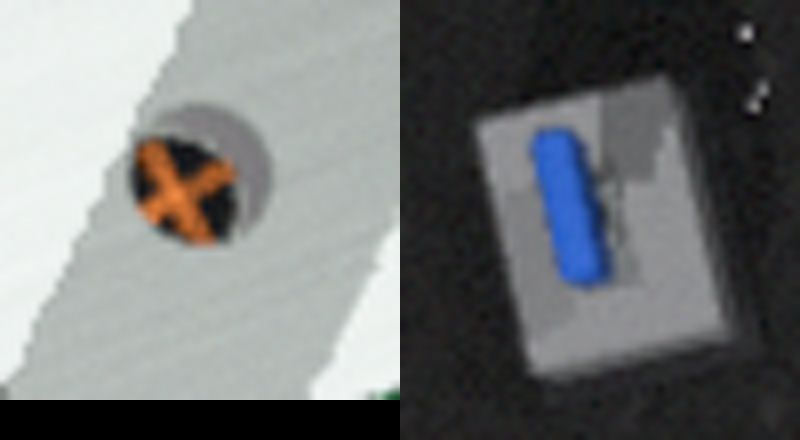

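```bash
python3 - <<'E'
from h import *
c=ld('top0'); rgb=c['frame'].astype(int); R,G,B=rgb[...,0],rgb[...,1],rgb[...,2]
print('hole',plane(c,414.6,226.7,0.09))
m=((R>G+50)&(R>120)); m[:205]=0;m[255:]=0;m[:,:395]=0;m[:,435:]=0
ys,xs=np.nonzero(m); P=np.array([plane(c,u,v,0.05)[:2] for u,v in zip(xs,ys)]); w=(R-B)[ys,xs].clip(0,180)
print(len(xs),P.mean(0),np.ptp(P,axis=0))
for row in range(216,240): print(row,' '.join('%4d'%(R[row,x]-B[row,x]) for x in range(403,427)))
# cross lines: fit angle & center minimizing distance to nearest of the 2 lines
from scipy.optimize import least_squares
def f(q):
    d=P-q[:2]; a=q[2]
    t=np.abs(d@[-np.sin(a),np.cos(a)]); s=np.abs(d@[np.cos(a),np.sin(a)]); return np.minimum(t,s)*1e3
b=min((least_squares(f,[*P.mean(0),a0],x_scale=[1e-3,1e-3,.1]) for a0 in np.radians(range(0,90,10))),key=lambda s:s.cost)
print('cross',b.x[:2],np.degrees(b.x[2])%90,b.cost)
for z in(.128,.113):
  print('handle',z,plane(c,255.6,255.4,z))
bl=((B>R+60)&(B>100)); bl[:230]=0;bl[285:]=0;bl[:,:235]=0;bl[:,285:]=0
ys,xs=np.nonzero(bl);Q=np.array([plane(c,u,v,.128)[:2] for u,v in zip(xs,ys)]);u,s,v=np.linalg.svd(Q-Q.mean(0));print('handle',Q.mean(0),np.degrees(np.arctan2(v[0,1],v[0,0])))
# stand corners in zoom -> px
for q in [(475-400,120),(670-400,78),(725-400,335),(537-400,375)]:
    print('stand', plane(c,235+q[0]/8-.5,230+q[1]/8-.5,.06))
for n,p,z in(('bottle',(228,182),.105),('timer',(291,183),.02)): print(n,plane(c,*p,z))
sc=ld('scene0'); f=sc['frame'][:,:,::-1]
a=cv2.resize(f[240:340,210:290],(480,600),interpolation=cv2.INTER_CUBIC); cv2.imwrite('pics/z1.png',a)
E
```

```text
hole [ 0.55515188 -0.14904763  0.09      ]
61 [ 0.55678302 -0.15058271] [0.02630152 0.0255456 ]
216   -3   -3   -3   -2   -3   -5   -3   -5   -3   -4   -2   -3   -3   -4   -5   -2   -4   -2   -3   -3   -2   -4   -4   -3
217   -3   -3   -2   -3   -1   -5   -3   -5   -3   -3   -2   -2    0   -4   -2   -4   -4   -3   -2   -3   -3   -4   -4   -2
218   -3   -3   -2   -3   -2   -3   -4   -3   -4   -2   -2   -4   -3   -1   -2   -1   -5   -4   -4   -2   -4   -3   -4   -3
219   -2   -3   -3   -3   -3   -2   -4   -1    0   -4   -1    0    0   -2   -2    0   -3   -3   -5   -4   -5   -3   -4   -4
220   -1   -2   -2   -3   -5   -1    0    0    0   -1    1   -1    1   -2   -1    0   -3   -1   -3   -3   -4   -3   -4   -4
221   -2   -1   -2   -3   -3    1    6    3    1    0    0   -1   -1   -2    1    0    0   -1   -1   -4   -4   -4   -5   -3
222   -2   -3   -3   -3    6   29   51   10   -3    1    1   -1    1   -1    0   -1    0   -1   -1   -3   -4   -5   -3   -4
223   -1   -3   -3    1   60  114  113   76   -2   -3   -3   -2   -1    1    0    1    0   -1   -2   -1   -2   -4   -4   -5
224   -3   -
[... 1733 characters left out ...]
  -2   -3   -3   -5   -4   -5   -4   -2   -6   -4   -3   -4    0   -5   -4   -3   -4   -3   -3   -3   -3   -5   -6
239   -5   -4   -4   -2   -4   -5   -3   -3   -5   -5   -4   -5   -4   -3   -6   -5   -3   -4   -3   -4   -3   -4   -4   -5
cross [ 0.55513958 -0.1497904 ] 27.788298432663005 104.91430245546366
handle 0.128 [0.49371302 0.20405145 0.128     ]
handle 0.113 [0.49506648 0.20620146 0.113     ]
handle [0.49353549 0.20415776] -166.150378668379
stand [0.52561363 0.24084383 0.06      ]
stand [0.5367393  0.18452402 0.06      ]
stand [0.46226119 0.16908647 0.06      ]
stand [0.45186721 0.22293538 0.06      ]
bottle [0.66272287 0.26933021 0.105     ]
timer [0.67863042 0.1331988  0.02      ]
```

View pics/z1.png

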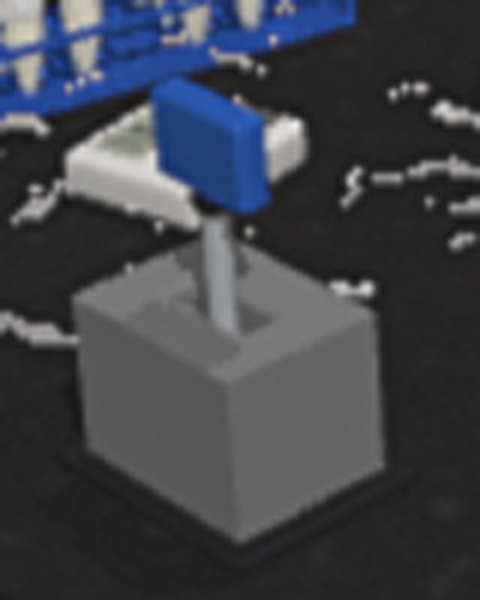

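The two measurements of the hole, (0.555,-0.149) and (0.555,-0.150), agree. So do the stand and key at (0.494,0.204), with the slot at about 12.5°. The ribs lie at about 27.8° mod 90. I'm moving to the key now.

Call:
servo_tool:
  deltas:
    - {"slide":[-0.75,1,0],"spin":0}
    - {"slide":[-0.75,1,0],"spin":0}
    - {"slide":[-0.75,1,0],"spin":0}
    - {"slide":[-0.75,1,0],"spin":0}
    - {"slide":[-0.75,1,0],"spin":0}
    - {"slide":[-0.75,1,0],"spin":0}
    - {"slide":[-0.75,1,0],"spin":0}
    - {"slide":[-0.75,1,0],"spin":0}
    - {"slide":[-0.75,1,0],"spin":0}
    - {"slide":[-0.75,1,0],"spin":0}
  gripper: 0

```text
time_s: 1.1
tcp_pos: [0.2751, -0.3069, 0.2164]
ee_rot: [[-0.971, -0.238, -0.006], [-0.238, 0.971, 0.011], [0.004, 0.012, -1.0]]
wrist_force: [-0.2, -0.3, 0.7]
gripper_width: 1.004
```

Call:
servo_tool:
  deltas:
    - {"slide":[-0.75,1,0],"spin":0}
    - {"slide":[-0.75,1,0],"spin":0}
    - {"slide":[-0.75,1,0],"spin":0}
    - {"slide":[-0.75,1,0],"spin":0}
    - {"slide":[-0.75,1,0],"spin":0}
    - {"slide":[-0.75,1,0],"spin":0}
    - {"slide":[-0.75,1,0],"spin":0}
    - {"slide":[-0.75,1,0],"spin":0}
    - {"slide":[-0.75,1,0],"spin":0}
    - {"slide":[-0.75,1,0],"spin":0}

```text
time_s: 2.1
tcp_pos: [0.3976, -0.0062, 0.2176]
ee_rot: [[-0.971, -0.238, -0.008], [-0.238, 0.971, 0.013], [0.005, 0.014, -1.0]]
wrist_force: [0.7, 0.1, -0.7]
gripper_width: 0.996
```

Call:
servo_tool:
  deltas:
    - {"slide":[-0.75,1,0],"spin":0}
    - {"slide":[-0.75,1,0],"spin":0}
    - {"slide":[-0.75,1,0],"spin":0}
    - {"slide":[-0.75,1,0],"spin":0}
    - {"slide":[-0.75,1,0],"spin":0}
    - {"slide":[-0.75,0.8,0],"spin":0}

```text
time_s: 2.7
tcp_pos: [0.4722, 0.1692, 0.2175]
ee_rot: [[-0.971, -0.24, -0.011], [-0.24, 0.971, 0.012], [0.008, 0.014, -1.0]]
wrist_force: [0.4, -0.6, -0.2]
gripper_width: 0.998
```

```bash
cat >> h.py <<'E'
def to(p,th=None,s=None):
    "units to get from here to TCP p, and spins to bring tool x to th (deg)"
    s=s or sense(); Rm=s['ee_rot']; d=Rm.T@(np.asarray(p)-s['tcp_pos'])/0.025
    a=np.degrees(np.arctan2(Rm[1,0],Rm[0,0]))%360
    print('tcp',s['tcp_pos'].round(4),'units',d.round(2),'xang',round(a,2), 'spin', None if th is None else round((a-th)/8,2),'j',s['joints'].round(1),'t',round(s['time_s'],2),'w',round(s['gripper_width'],3),'F',s['wrist_force'].round(1),'M',s['moment'].round(3),'tilt',Rm[2].round(3))
E
python3 -c "
from h import *
to([.494,.2042,.0945],192.5)"
```

```text
tcp [0.4722 0.1692 0.2175] units [-1.22  1.08  4.93] xang 193.88 spin 0.17 j [  37.7   10.4  -16.3   -1.1  -63.4 -113.3] t 2.7 w 0.998 F [ 0.4 -0.6 -0.2] M [-0.024 -0.05   0.017] tilt [ 0.008  0.014 -1.   ]
```

Call:
servo_tool:
  deltas:
    - {"slide":[-0.6,0.54,0.6],"spin":0.1}
    - {"slide":[-0.6,0.54,0.6],"spin":0.1}
    - {"slide":[0,0,0],"spin":0}

```text
time_s: 3.0
tcp_pos: [0.4964, 0.2072, 0.1855]
ee_rot: [[-0.977, -0.215, -0.012], [-0.215, 0.977, 0.012], [0.009, 0.014, -1.0]]
wrist_force: [0.2, -0.5, -1.1]
gripper_width: 1.003
```

```bash
python3 -c "
from h import *
to([.494,.2042,.0945],192.5)
c=cap('scene','s1');c=cap('top','t1')"
```

```text
tcp [0.4964 0.2072 0.1855] units [ 0.08 -0.15  3.64] xang 192.4 spin -0.01 j [  39.4   15.6  -14.3   -1.1  -60.2 -116.4] t 3.0 w 1.003 F [ 0.2 -0.5 -1.1] M [-0.026  0.02  -0.033] tilt [ 0.009  0.014 -1.   ]
```

View pics/s1.png

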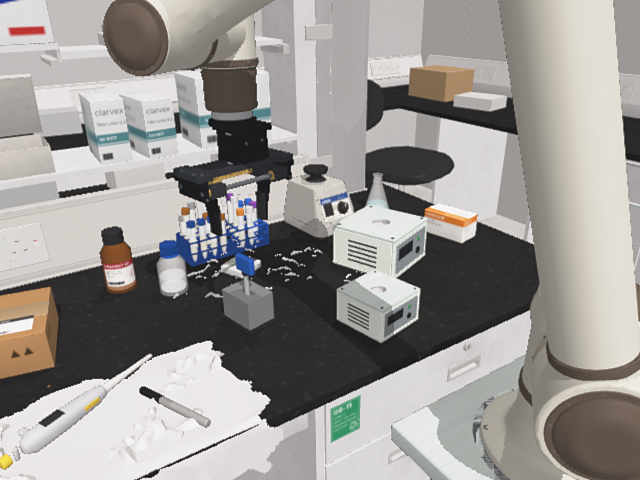

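The gripper hangs centred above the blue handle (245,262), so I'm descending.

Call:
servo_tool:
  deltas:
    - {"slide":[0.03,-0.06,0.8],"spin":0}
    - {"slide":[0.03,-0.06,0.8],"spin":0}
    - {"slide":[0.02,-0.03,0.8],"spin":0}
    - {"slide":[0,0,0.7],"spin":0}
    - {"slide":[0,0,0.5],"spin":0}
    - {"slide":[0,0,0],"spin":0}

```text
time_s: 3.7
tcp_pos: [0.4936, 0.1992, 0.101]
ee_rot: [[-0.977, -0.212, -0.003], [-0.212, 0.977, 0.017], [-0.001, 0.018, -1.0]]
wrist_force: [0.3, 0.0, 0.4]
gripper_width: 1.002
```

```bash
python3 -c "
from h import *
to([.494,.2042,.0945],192.5)
c=cap('scene','s2')
a=cv2.resize(c['frame'][130:340,160:330,::-1],(486,600),interpolation=cv2.INTER_CUBIC); cv2.imwrite('pics/z2.png',a)"
```

```text
tcp [0.4936 0.1992 0.101 ] units [-0.06  0.19  0.26] xang 192.26 spin -0.03 j [  38.9   20.1  -21.7   -1.2  -47.7 -115.9] t 3.7 w 1.002 F [0.3 0.  0.4] M [-0.078  0.019 -0.01 ] tilt [-0.001  0.018 -1.   ]
```

View pics/z2.png

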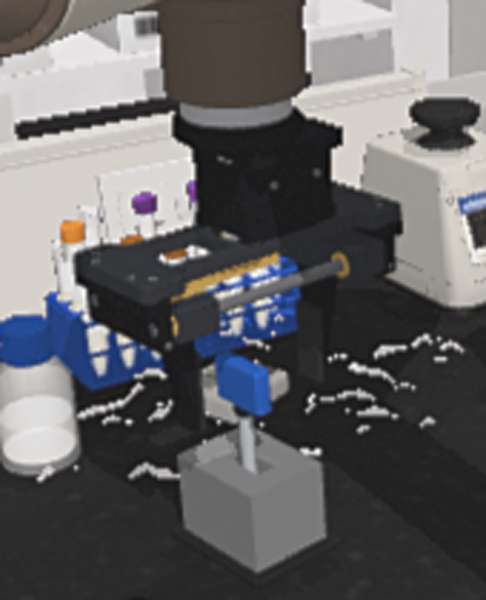

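The handle sits between the fingers at the right height. A small correction comes first, then I close.

Call:
servo_tool:
  deltas:
    - {"slide":[-0.04,0.15,0.2],"spin":0}
    - {"slide":[-0.02,0.05,0.1],"spin":0}
    - {"slide":[0,0,0],"spin":0}

```text
time_s: 4.05
tcp_pos: [0.4961, 0.2056, 0.0974]
ee_rot: [[-0.977, -0.213, 0.004], [-0.212, 0.977, 0.022], [-0.008, 0.02, -1.0]]
wrist_force: [-0.0, 0.0, 0.7]
gripper_width: 1.0
```

```bash
python3 -c "
from h import *
to([.494,.2042,.0945],192.5)"
```

```text
tcp [0.4961 0.2056 0.0974] units [ 0.09 -0.04  0.11] xang 192.27 spin -0.03 j [  39.3   20.6  -21.6   -1.1  -46.8 -116.3] t 4.05 w 1.0 F [-0.   0.   0.7] M [-0.007 -0.018  0.026] tilt [-0.008  0.02  -1.   ]
```

Call:
servo_tool:
  deltas:
    - {"slide":[0.08,-0.03,0.1],"spin":0}
    - {"slide":[0,0,0],"spin":0}
    - {"slide":[0,0,0],"spin":0}
    - {"slide":[0,0,0],"spin":0}
    - {"slide":[0,0,0],"spin":0}
    - {"slide":[0,0,0],"spin":0}
    - {"slide":[0,0,0],"spin":0}
    - {"slide":[0,0,0],"spin":0}
  gripper: 255

```text
time_s: 4.85
tcp_pos: [0.4946, 0.2049, 0.0957]
ee_rot: [[-0.977, -0.213, 0.005], [-0.213, 0.977, 0.023], [-0.01, 0.021, -1.0]]
wrist_force: [-1.2, 0.1, 0.5]
gripper_width: 0.35
```

```bash
python3 -c "
from h import *
to([.494,.2042,.0945],192.5)"
```

```text
tcp [0.4946 0.2049 0.0957] units [ 0.03 -0.02  0.05] xang 192.29 spin -0.03 j [  39.4   20.5  -22.    -1.1  -46.4 -116.3] t 4.85 w 0.35 F [-1.2  0.1  0.5] M [-0.06   0.016 -0.012] tilt [-0.01   0.021 -1.   ]
```

Call:
servo_tool:
  deltas:
    - {"slide":[0,0,0],"spin":0}
    - {"slide":[0,0,0],"spin":0}
    - {"slide":[0,0,0],"spin":0}
    - {"slide":[0,0,0],"spin":0}
    - {"slide":[0,0,0],"spin":0}
    - {"slide":[0,0,0],"spin":0}

```text
time_s: 5.45
tcp_pos: [0.4947, 0.2046, 0.0957]
ee_rot: [[-0.977, -0.213, 0.005], [-0.213, 0.977, 0.022], [-0.01, 0.021, -1.0]]
wrist_force: [0.2, -0.7, 0.5]
gripper_width: 0.135
```

```bash
python3 -c "
from h import *
to([.494,.2042,.0945],192.5)"
```

```text
tcp [0.4947 0.2046 0.0957] units [ 0.03 -0.01  0.05] xang 192.3 spin -0.02 j [  39.4   20.5  -22.    -1.1  -46.4 -116.3] t 5.45 w 0.135 F [ 0.2 -0.7  0.5] M [-0.101 -0.065  0.034] tilt [-0.01   0.021 -1.   ]
```

Gripped: width 0.135 × 87 mm ≈ 12 mm, as expected. Lifting straight up.

Call:
servo_tool:
  deltas:
    - {"slide":[-0.01,0.01,-0.6],"spin":0}
    - {"slide":[-0.01,0.01,-0.8],"spin":0}
    - {"slide":[-0.01,0.01,-0.8],"spin":0}
    - {"slide":[-0.01,0.01,-0.8],"spin":0}
    - {"slide":[-0.01,0.01,-0.8],"spin":0}
    - {"slide":[-0.01,0.01,-0.7],"spin":0}
    - {"slide":[0,0,0],"spin":0}

```text
time_s: 6.15
tcp_pos: [0.4937, 0.2035, 0.2097]
ee_rot: [[-0.977, -0.212, 0.0], [-0.212, 0.977, 0.021], [-0.005, 0.02, -1.0]]
wrist_force: [-0.5, 0.2, -1.0]
gripper_width: 0.141
```

```bash
python3 -c "
from h import *
to([.555,-.149,.215],252.5)
c=cap('scene','s3')
a=cv2.resize(c['frame'][130:340,160:330,::-1],(486,600),interpolation=cv2.INTER_CUBIC); cv2.imwrite('pics/z3.png',a)"
```

```text
tcp [0.4937 0.2035 0.2097] units [  0.59 -14.29  -0.5 ] xang 192.23 spin -7.53 j [  39.3   13.5  -13.4   -1.   -62.3 -116.6] t 6.15 w 0.141 F [-0.5  0.2 -1. ] M [-0.051  0.028 -0.028] tilt [-0.005  0.02  -1.   ]
```

View pics/z3.png

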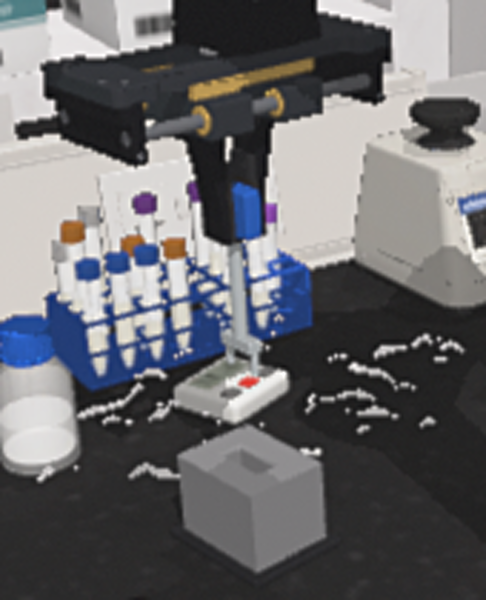

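The key is out and held straight. Going to the controller.

Call:
servo_tool:
  deltas:
    - {"slide":[0.05,-1,-0.05],"spin":0}
    - {"slide":[0.05,-1,-0.05],"spin":0}
    - {"slide":[0.05,-1,-0.05],"spin":0}
    - {"slide":[0.05,-1,-0.05],"spin":0}
    - {"slide":[0.05,-1,-0.05],"spin":0}
    - {"slide":[0.05,-1,-0.05],"spin":0}
    - {"slide":[0.05,-1,-0.05],"spin":0}
    - {"slide":[0.05,-1,-0.05],"spin":0}
    - {"slide":[0.05,-1,-0.05],"spin":0}
    - {"slide":[0.05,-1,-0.05],"spin":0}

```text
time_s: 7.2
tcp_pos: [0.5257, -0.0515, 0.1985]
ee_rot: [[-0.976, -0.214, -0.031], [-0.215, 0.977, 0.016], [0.027, 0.022, -0.999]]
wrist_force: [-0.6, -0.3, 0.2]
gripper_width: 0.134
```

Call:
servo_tool:
  deltas:
    - {"slide":[0.05,-1,0],"spin":0}
    - {"slide":[0,-0.8,0],"spin":0}
    - {"slide":[0,0,0],"spin":-1}
    - {"slide":[0,0,0],"spin":-1}
    - {"slide":[0,0,0],"spin":-1}
    - {"slide":[0,0,0],"spin":-1}
    - {"slide":[0,0,0],"spin":-1}
    - {"slide":[0,0,0],"spin":-1}
    - {"slide":[0,0,0],"spin":-1}
    - {"slide":[0,0,0],"spin":-0.5}

```text
time_s: 8.2
tcp_pos: [0.5242, -0.1003, 0.1775]
ee_rot: [[-0.271, -0.96, -0.064], [-0.963, 0.27, 0.019], [-0.001, 0.067, -0.998]]
wrist_force: [0.2, -0.5, -0.1]
gripper_width: 0.139
```

```bash
python3 -c "
from h import *
to([.555,-.149,.215],252.5)"
```

```text
tcp [ 0.5242 -0.1003  0.1775] units [ 1.54 -1.61 -1.61] xang 254.28 spin 0.22 j [  5.7  17.4 -12.9  -1.6 -63.3 -20.6] t 8.2 w 0.139 F [ 0.2 -0.5 -0.1] M [-0.007 -0.033 -0.004] tilt [-0.001  0.067 -0.998]
```

The tool picked up a tilt and sank a bit during the fast rows. I'll track the key tip explicitly, rise slowly and see how the tilt behaves.

```bash
cat >> h.py <<'E'
Rg=np.array([[-.977,-.213,.005],[-.213,.977,.022],[-.010,.021,-1.]])
TIP=Rg.T@np.array([-.0009,-.0004,-.0857]); AX=Rg.T@np.array([0,0,1.])
def key(goal=None,th=None,s=None):
    s=s or sense(); Rm=s['ee_rot']; p=s['tcp_pos']+Rm@TIP; a=Rm@AX
    ang=np.degrees(np.arctan2(Rm[1,0],Rm[0,0]))%360
    print('t',round(s['time_s'],2),'tip',p.round(4),'keyaxis',a.round(3)[:2],'xang',round(ang,2),'j',s['joints'].round(1),'w',round(s['gripper_width'],3),'F',s['wrist_force'].round(1),'M',s['moment'].round(3))
    if goal is not None: print('units',(Rm.T@(np.asarray(goal)-p)/.025).round(2),'spin',None if th is None else round((ang-th)/8,2))
E
python3 -c "
from h import *
key([.5551,-.1494,.115],252.8)"
```

```text
t 8.2 tip [ 0.5201 -0.101   0.0919] keyaxis [ 0.047 -0.004] xang 254.28 j [  5.7  17.4 -12.9  -1.6 -63.3 -20.6] w 0.139 F [ 0.2 -0.5 -0.1] M [-0.007 -0.033 -0.004]
units [ 1.49 -1.8  -1.05] spin 0.18
```

Call:
servo_tool:
  deltas:
    - {"slide":[0,0,-0.3],"spin":0}
    - {"slide":[0,0,-0.3],"spin":0}
    - {"slide":[0,0,-0.3],"spin":0}
    - {"slide":[0,0,0],"spin":0}

```text
time_s: 8.6
tcp_pos: [0.5242, -0.1006, 0.1983]
ee_rot: [[-0.275, -0.959, -0.071], [-0.961, 0.274, 0.02], [0.001, 0.073, -0.997]]
wrist_force: [-0.1, 0.6, -0.6]
gripper_width: 0.133
```

```bash
python3 -c "
from h import *
key([.5551,-.1494,.115],252.8)"
```

```text
t 8.6 tip [ 0.5195 -0.1012  0.1127] keyaxis [ 0.053 -0.004] xang 254.05 j [  5.6  16.5 -10.9  -1.7 -66.5 -20.9] w 0.133 F [-0.1  0.6 -0.6] M [-0.029 -0.102 -0.003]
units [ 1.46 -1.89 -0.23] spin 0.16
```

Call:
servo_tool:
  deltas:
    - {"slide":[0.37,-0.47,-0.1],"spin":0.04}
    - {"slide":[0.37,-0.47,-0.1],"spin":0.04}
    - {"slide":[0.37,-0.47,-0.1],"spin":0.04}
    - {"slide":[0.37,-0.47,-0.1],"spin":0.04}
    - {"slide":[0,0,0],"spin":0}

```text
time_s: 9.1
tcp_pos: [0.5613, -0.1518, 0.2059]
ee_rot: [[-0.299, -0.952, -0.069], [-0.954, 0.299, 0.02], [0.001, 0.072, -0.997]]
wrist_force: [0.3, 0.8, -1.2]
gripper_width: 0.137
```

```bash
python3 -c "
from h import *
key([.5551,-.1494,.115],252.8)"
```

```text
t 9.1 tip [ 0.5567 -0.1524  0.1202] keyaxis [ 0.052 -0.005] xang 252.59 j [  0.2  20.7  -3.8  -1.3 -69.5 -17.1] w 0.137 F [ 0.3  0.8 -1.2] M [ 0.051 -0.053 -0.015]
units [-0.1   0.08  0.22] spin -0.03
```

Call:
servo_tool:
  deltas:
    - {"slide":[0,0,-0.9],"spin":0}
    - {"slide":[0,0,-0.9],"spin":0}
    - {"slide":[0,0,0],"spin":0}
    - {"slide":[0,0,0],"spin":0}

```text
time_s: 9.5
tcp_pos: [0.563, -0.1529, 0.2492]
ee_rot: [[-0.303, -0.95, -0.074], [-0.953, 0.302, 0.023], [0.001, 0.078, -0.997]]
wrist_force: [0.4, 1.1, -1.5]
gripper_width: 0.138
```

Call:
servo_tool:
  deltas:
    - {"slide":[0,0,0.2],"spin":0}
    - {"slide":[0,0,0.2],"spin":0}
    - {"slide":[0,0,0.2],"spin":0}
    - {"slide":[0,0,0.2],"spin":0}
    - {"slide":[0,0,0.2],"spin":0}
    - {"slide":[0,0,0.2],"spin":0}
    - {"slide":[0,0,0.2],"spin":0}
    - {"slide":[0,0,0.2],"spin":0}
    - {"slide":[0,0,0.2],"spin":0}

```text
time_s: 10.4
tcp_pos: [0.5567, -0.1508, 0.1962]
ee_rot: [[-0.303, -0.95, -0.082], [-0.953, 0.302, 0.024], [0.002, 0.085, -0.996]]
wrist_force: [-1.0, 0.7, -0.3]
gripper_width: 0.136
```

```bash
python3 -c "
from h import *
key([.5551,-.1494,.115],252.8)"
```

```text
t 10.4 tip [ 0.5511 -0.151   0.1106] keyaxis [ 0.065 -0.008] xang 252.39 j [  0.1  21.1  -4.6  -1.5 -69.1 -17.2] w 0.136 F [-1.   0.7 -0.3] M [-0.073 -0.103 -0.004]
units [-0.11 -0.12 -0.19] spin -0.05
```

Call:
servo_tool:
  deltas:
    - {"slide":[0,0,-1],"spin":0}
    - {"slide":[0,0,0],"spin":0}
    - {"slide":[0,0,0],"spin":0}

```text
time_s: 10.7
tcp_pos: [0.5579, -0.1512, 0.2193]
ee_rot: [[-0.303, -0.949, -0.085], [-0.953, 0.302, 0.025], [0.002, 0.089, -0.996]]
wrist_force: [-0.0, 0.1, -1.8]
gripper_width: 0.133
```

Call:
servo_tool:
  deltas:
    - {"slide":[0,0,-1],"spin":0}
    - {"slide":[0,0,0],"spin":0}
    - {"slide":[0,0,0],"spin":0}
    - {"slide":[0,0,0],"spin":0}

```text
time_s: 11.1
tcp_pos: [0.5591, -0.1515, 0.2422]
ee_rot: [[-0.303, -0.949, -0.088], [-0.953, 0.302, 0.026], [0.002, 0.092, -0.996]]
wrist_force: [-0.5, 0.2, -0.9]
gripper_width: 0.136
```

```bash
python3 -c "
from h import *
key()"
```

```text
t 11.1 tip [ 0.5529 -0.1516  0.1567] keyaxis [ 0.071 -0.01 ] xang 252.35 j [  0.   19.6   0.1  -1.5 -75.5 -17.2] w 0.136 F [-0.5  0.2 -0.9] M [-0.042 -0.121 -0.033]
```

Call:
servo_tool:
  deltas:
    - {"slide":[0,0,1],"spin":0}
    - {"slide":[0,0,1],"spin":0}
    - {"slide":[0,0,0],"spin":0}

```text
time_s: 11.4
tcp_pos: [0.5537, -0.15, 0.1896]
ee_rot: [[-0.304, -0.949, -0.089], [-0.953, 0.302, 0.027], [0.002, 0.093, -0.996]]
wrist_force: [-0.6, 0.6, -0.9]
gripper_width: 0.133
```

```bash
python3 -c "
from h import *
key([.5551,-.1494,.115],252.8)"
```

```text
t 11.4 tip [ 0.5474 -0.1501  0.1041] keyaxis [ 0.072 -0.011] xang 252.32 j [  0.2  21.3  -5.2  -1.7 -68.6 -17.2] w 0.133 F [-0.6  0.6 -0.9] M [-0.02  -0.07   0.026]
units [-0.12 -0.24 -0.46] spin -0.06
```

Each row sags about 2 mm and 3 mrad towards the base. I'll test which motions undo the tilt, staying above the plate.

Call:
servo_tool:
  deltas:
    - {"slide":[0,0.9,-0.9],"spin":0}
    - {"slide":[0,0.9,-0.9],"spin":0}
    - {"slide":[0,0.9,-0.9],"spin":0}
    - {"slide":[0,0,0],"spin":0}

```text
time_s: 11.8
tcp_pos: [0.4942, -0.1316, 0.2652]
ee_rot: [[-0.303, -0.948, -0.094], [-0.953, 0.302, 0.024], [0.005, 0.097, -0.995]]
wrist_force: [1.5, -0.6, -0.9]
gripper_width: 0.136
```

```bash
python3 -c "
from h import *
key()"
```

```text
t 11.8 tip [ 0.4875 -0.1319  0.1797] keyaxis [ 0.077 -0.009] xang 252.34 j [  2.3  12.3  -6.8  -1.7 -76.3 -19.5] w 0.136 F [ 1.5 -0.6 -0.9] M [-0.043 -0.258  0.001]
```

Call:
servo_tool:
  deltas:
    - {"slide":[0,-1,0.4],"spin":0}
    - {"slide":[0,-1,0.4],"spin":0}
    - {"slide":[0,-1,0.4],"spin":0}
    - {"slide":[0,0,0],"spin":0}

```text
time_s: 12.2
tcp_pos: [0.5663, -0.1543, 0.2297]
ee_rot: [[-0.302, -0.949, -0.087], [-0.953, 0.301, 0.024], [0.003, 0.091, -0.996]]
wrist_force: [-1.0, 0.2, -1.4]
gripper_width: 0.132
```

```bash
python3 -c "
from h import *
key()"
```

```text
t 12.2 tip [ 0.5601 -0.1545  0.1442] keyaxis [ 0.07  -0.008] xang 252.42 j [ -0.2  20.8  -0.   -1.4 -74.2 -16.9] w 0.132 F [-1.   0.2 -1.4] M [-0.039  0.012 -0.001]
```

Call:
servo_tool:
  deltas:
    - {"slide":[0,1,-0.5],"spin":0}
    - {"slide":[0,0,0],"spin":0}
    - {"slide":[0,1,-0.5],"spin":0}
    - {"slide":[0,0,0],"spin":0}
    - {"slide":[0,1,-0.5],"spin":0}
    - {"slide":[0,0,0],"spin":0}
    - {"slide":[0,1,-0.5],"spin":0}
    - {"slide":[0,0,0],"spin":0}

```text
time_s: 13.0
tcp_pos: [0.476, -0.1253, 0.2856]
ee_rot: [[-0.303, -0.948, -0.094], [-0.953, 0.302, 0.024], [0.005, 0.097, -0.995]]
wrist_force: [0.1, -0.1, 0.8]
gripper_width: 0.137
```

Call:
servo_tool:
  deltas:
    - {"slide":[0,-1,0.7],"spin":0}
    - {"slide":[0,-1,0.5],"spin":0}
    - {"slide":[0,-1,0.3],"spin":0}
    - {"slide":[0,-1,0.2],"spin":0}
    - {"slide":[0,0,0],"spin":0}

```text
time_s: 13.5
tcp_pos: [0.5733, -0.1557, 0.2282]
ee_rot: [[-0.302, -0.949, -0.092], [-0.953, 0.301, 0.026], [0.003, 0.095, -0.995]]
wrist_force: [-0.2, -0.3, -1.0]
gripper_width: 0.134
```

```bash
python3 -c "
from h import *
key()"
```

```text
t 13.5 tip [ 0.5668 -0.1558  0.1427] keyaxis [ 0.075 -0.01 ] xang 252.43 j [ -0.4  21.7   1.1  -1.5 -74.7 -16.8] w 0.134 F [-0.2 -0.3 -1. ] M [-0.011 -0.062  0.021]
```

Tilting is mostly harmless: the guard hole is wide around the shaft, and in the slot the tilt runs along its long axis. I'll live with it and limit the number of rows. Aligning above the hole next, then checking with the cameras.

```bash
python3 -c "
from h import *
key([.5551,-.1496,.108],252.8)
c=cap('scene','s4');t=cap('top','t4')
s=sense();p=s['tcp_pos']+s['ee_rot']@TIP
print(proj(c,p),proj(t,p),proj(c,[.5552,-.149,.09]))
u,v=proj(c,p).astype(int)
a=cv2.resize(c['frame'][v-70:v+50,u-60:u+60,::-1],(600,600),interpolation=cv2.INTER_CUBIC); cv2.imwrite('pics/z4.png',a);print(u-60,v-70)"
```

```text
t 13.5 tip [ 0.5668 -0.1558  0.1427] keyaxis [ 0.075 -0.01 ] xang 252.43 j [ -0.4  21.7   1.1  -1.5 -74.7 -16.8] w 0.134 F [-0.2 -0.3 -1. ] M [-0.011 -0.062  0.021]
units [-0.1   0.39  1.43] spin -0.05
[381.08704332 196.12986447] [422.16846604 218.38101422] [380.72367595 221.55009695]
321 126
```

View pics/z4.png

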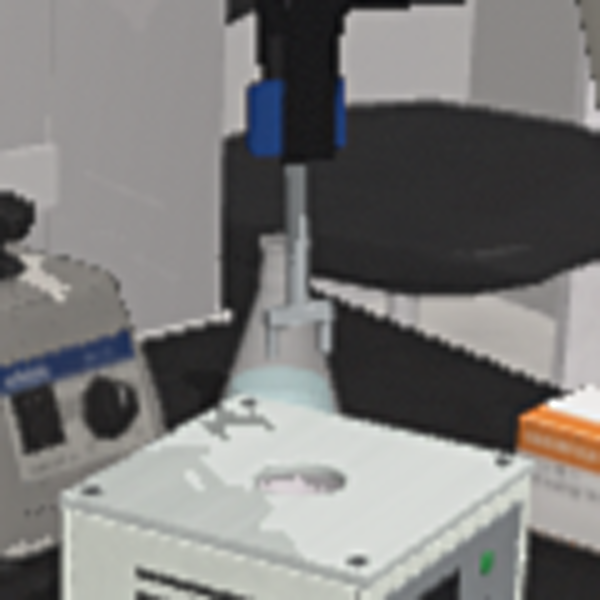

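View pics/t4.png

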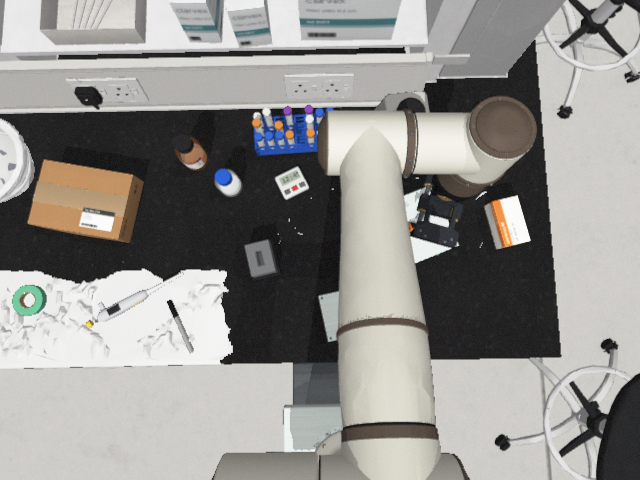

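In the scene crop the prong ends are at about (375.3,197.5) and (386.1,195.9). Their midpoint (380.7,196.7) matches the predicted tip (381.1,196.1). The hole also matches, at (380.9,222.3) against (380.7,221.6). The top view shows the empty slot near (258,259).

Call:
servo_tool:
  deltas:
    - {"slide":[-0.07,0.2,0.7],"spin":0}
    - {"slide":[-0.03,0.15,0.65],"spin":0}
    - {"slide":[0,0,0],"spin":0}

```text
time_s: 13.9
tcp_pos: [0.5604, -0.1492, 0.1969]
ee_rot: [[-0.301, -0.949, -0.089], [-0.953, 0.3, 0.026], [0.003, 0.093, -0.996]]
wrist_force: [-0.3, -0.9, -0.9]
gripper_width: 0.134
```

```bash
python3 -c "
from h import *
key([.5551,-.1496,.05],252.8)
t=ld('top0' if 0 else 't4'); g=t['frame'][...,0].astype(int)
m=np.zeros(g.shape,np.uint8); m[244:276,250:268]=(g[244:276,250:268]<75)
cs,_=cv2.findContours(m,0,1)
for q in cs:
  if cv2.contourArea(q)>15: print(cv2.minAreaRect(q))
cv2.imwrite('pics/z5.png',cv2.resize(t['frame'][230:285,235:285,::-1],(500,550),interpolation=cv2.INTER_CUBIC))
"
```

```text
t 13.9 tip [ 0.5541 -0.1493  0.1114] keyaxis [ 0.072 -0.01 ] xang 252.45 j [  0.3  21.5  -3.7  -1.6 -69.9 -17.2] w 0.134 F [-0.3 -0.9 -0.9] M [ 0.013 -0.104  0.015]
units [-0.01 -0.27  2.44] spin -0.04
```

View pics/z5.png

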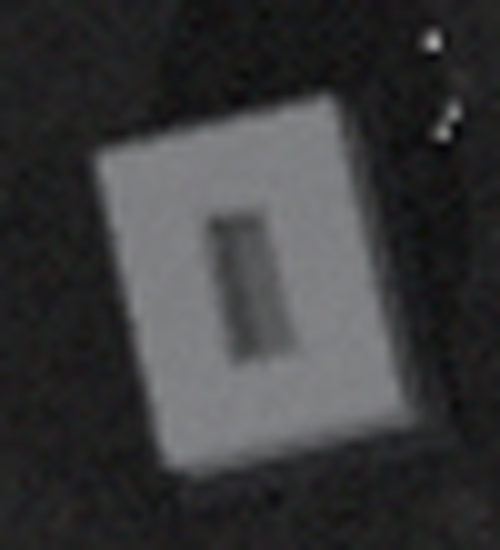

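Call:
servo_tool:
  deltas:
    - {"slide":[0,-0.1,0.55],"spin":0}
    - {"slide":[0,-0.08,0.5],"spin":0}
    - {"slide":[0,-0.06,0.5],"spin":0}
    - {"slide":[0,0,0],"spin":0}

```text
time_s: 14.3
tcp_pos: [0.5638, -0.1501, 0.1572]
ee_rot: [[-0.301, -0.95, -0.085], [-0.954, 0.3, 0.025], [0.002, 0.088, -0.996]]
wrist_force: [-0.2, -0.2, -0.7]
gripper_width: 0.135
```

```bash
python3 -c "
from h import *
key([.5551,-.1496,.05],252.8)
t=ld('t4'); print(plane(t,259.75,258.05,.06), plane(t,(235+23.7/1-.45),(230+21.3-.45),.06), plane(t,235+26.5-.45,230+35.7-.45,.06))
"
```

```text
t 14.3 tip [ 0.5578 -0.1503  0.0717] keyaxis [ 0.068 -0.009] xang 252.5 j [  0.2  23.7  -6.5  -1.6 -64.7 -17. ] w 0.135 F [-0.2 -0.2 -0.7] M [-0.038 -0.049 -0.005]
units [0.   0.04 0.87] spin -0.04
[0.49355041 0.20425867 0.06      ] [0.51024994 0.20768265 0.06      ] [0.47692503 0.20130717 0.06      ]
```

Call:
servo_tool:
  deltas:
    - {"slide":[0,0.06,0.5],"spin":0}
    - {"slide":[0,0,0],"spin":0}

```text
time_s: 14.5
tcp_pos: [0.5616, -0.1496, 0.1443]
ee_rot: [[-0.301, -0.95, -0.085], [-0.954, 0.3, 0.025], [0.002, 0.088, -0.996]]
wrist_force: [-0.5, -0.6, -0.7]
gripper_width: 0.136
```

```bash
python3 -c "
from h import *
key([.5551,-.1496,.045],252.8)"
```

```text
t 14.5 tip [ 0.5557 -0.1498  0.0588] keyaxis [ 0.068 -0.009] xang 252.51 j [  0.3  24.1  -7.7  -1.6 -63.  -17. ] w 0.136 F [-0.5 -0.6 -0.7] M [-0.091 -0.052 -0.037]
units [-0.   -0.02  0.55] spin -0.04
```

Call:
servo_tool:
  deltas:
    - {"slide":[0,-0.02,0.28],"spin":0}
    - {"slide":[0,0,0],"spin":0}

```text
time_s: 14.7
tcp_pos: [0.5625, -0.1499, 0.1378]
ee_rot: [[-0.3, -0.95, -0.083], [-0.954, 0.299, 0.024], [0.002, 0.086, -0.996]]
wrist_force: [-0.0, 0.1, -0.2]
gripper_width: 0.134
```

```bash
python3 -c "
from h import *
key([.5551,-.1496,.0445],252.8)"
```

```text
t 14.7 tip [ 0.5567 -0.1502  0.0523] keyaxis [ 0.066 -0.008] xang 252.53 j [  0.2  24.5  -8.1  -1.6 -62.1 -16.9] w 0.134 F [-0.   0.1 -0.2] M [-0.048 -0.058 -0.014]
units [-0.    0.04  0.32] spin -0.03
```

Call:
servo_tool:
  deltas:
    - {"slide":[0,0.02,0.14],"spin":0}
    - {"slide":[0,0,0],"spin":0}

```text
time_s: 14.9
tcp_pos: [0.5624, -0.1498, 0.135]
ee_rot: [[-0.3, -0.95, -0.081], [-0.954, 0.299, 0.023], [0.002, 0.085, -0.996]]
wrist_force: [-0.6, 1.3, -1.1]
gripper_width: 0.137
```

Call:
servo_tool:
  deltas:
    - {"slide":[0,0.03,0.12],"spin":0}
    - {"slide":[0,0,0],"spin":0}

```text
time_s: 15.1
tcp_pos: [0.5617, -0.1495, 0.1323]
ee_rot: [[-0.3, -0.951, -0.08], [-0.954, 0.299, 0.023], [0.002, 0.084, -0.996]]
wrist_force: [-1.0, 0.2, -1.3]
gripper_width: 0.134
```

```bash
python3 -c "
from h import *
key([.5551,-.1496,.0445],252.8)"
```

```text
t 15.1 tip [ 0.5562 -0.1499  0.0468] keyaxis [ 0.063 -0.007] xang 252.54 j [  0.3  24.7  -8.8  -1.5 -61.2 -17. ] w 0.134 F [-1.   0.2 -1.3] M [-0.061 -0.112 -0.023]
units [0.   0.04 0.09] spin -0.03
```

Tip is below the rib tops with no contact force, so the prongs are between the ribs. A little deeper.

Call:
servo_tool:
  deltas:
    - {"slide":[0,0.05,0.14],"spin":0}
    - {"slide":[0,0,0],"spin":0}

```text
time_s: 15.3
tcp_pos: [0.5605, -0.1492, 0.1291]
ee_rot: [[-0.3, -0.951, -0.079], [-0.954, 0.299, 0.023], [0.002, 0.082, -0.997]]
wrist_force: [0.7, -0.2, -1.0]
gripper_width: 0.139
```

```bash
python3 -c "
from h import *
key([.5551,-.1496,.0430],252.8)"
```

```text
t 15.3 tip [ 0.5551 -0.1496  0.0435] keyaxis [ 0.062 -0.007] xang 252.55 j [  0.3  24.7  -9.2  -1.5 -60.6 -17. ] w 0.139 F [ 0.7 -0.2 -1. ] M [-0.149 -0.11   0.026]
units [-0.   -0.    0.02] spin -0.03
```

Call:
servo_tool:
  deltas:
    - {"slide":[0,0,0],"spin":0.5}
    - {"slide":[0,0,0],"spin":0}

```text
time_s: 15.5
tcp_pos: [0.561, -0.1494, 0.1292]
ee_rot: [[-0.367, -0.927, -0.078], [-0.93, 0.366, 0.022], [0.008, 0.081, -0.997]]
wrist_force: [0.1, -0.2, -1.4]
gripper_width: 0.134
```

```bash
python3 -c "
from h import *
print(TIP)
key([.5551,-.1496,.0430],252.8)"
```

```text
[ 0.0018215 -0.0019988  0.0856867]
t 15.5 tip [ 0.5555 -0.15    0.0437] keyaxis [ 0.062 -0.005] xang 248.48 j [  0.3  24.7  -9.2  -1.5 -60.5 -21.1] w 0.134 F [ 0.1 -0.2 -1.4] M [-0.156 -0.198 -0.023]
units [-0.01  0.02  0.03] spin -0.54
```

Call:
servo_tool:
  deltas:
    - {"slide":[0,0.01,0.01],"spin":0.5}
    - {"slide":[0,0,0],"spin":0}
    - {"slide":[0,0.01,0],"spin":0.5}
    - {"slide":[0,0,0],"spin":0}

```text
time_s: 15.9
tcp_pos: [0.5617, -0.1498, 0.1293]
ee_rot: [[-0.488, -0.869, -0.075], [-0.872, 0.488, 0.021], [0.018, 0.076, -0.997]]
wrist_force: [1.2, -1.0, -1.8]
gripper_width: 0.137
```

```bash
python3 -c "
from h import *
key([.5551,-.1496,.0430],252.8)"
```

```text
t 15.9 tip [ 0.5561 -0.1506  0.0438] keyaxis [ 0.062 -0.002] xang 240.76 j [  0.3  24.7  -9.3  -1.4 -60.3 -28.9] w 0.137 F [ 1.2 -1.  -1.8] M [-0.408 -0.351 -0.005]
units [-0.01  0.05  0.04] spin -1.51
```

Call:
servo_tool:
  deltas:
    - {"slide":[-0.01,0.03,0.02],"spin":0.5}
    - {"slide":[0,0,0],"spin":0}

```text
time_s: 16.1
tcp_pos: [0.562, -0.1499, 0.1293]
ee_rot: [[-0.544, -0.836, -0.073], [-0.839, 0.544, 0.02], [0.023, 0.072, -0.997]]
wrist_force: [1.4, -0.9, -1.1]
gripper_width: 0.136
```

```bash
cat >> h.py <<'E'
def mz(n=1):
    s=sense(); print('M along tool z',(s['ee_rot'].T@s['moment']).round(3),'F tool',(s['ee_rot'].T@s['wrist_force']).round(2))
E
python3 -c "
from h import *
key([.5551,-.1496,.0430],252.8);mz()"
```

```text
t 16.1 tip [ 0.5564 -0.1508  0.0438] keyaxis [0.061 0.   ] xang 237.03 j [  0.4  24.7  -9.3  -1.3 -60.2 -32.7] w 0.136 F [ 1.4 -0.9 -1.1] M [-0.645 -0.461  0.072]
units [-0.01  0.07  0.04] spin -1.97
M along tool z [ 0.739  0.294 -0.034] F tool [-0.04 -1.76  1.02]
```

Call:
servo_tool:
  deltas:
    - {"slide":[-0.01,0.03,0.02],"spin":0.5}
    - {"slide":[0,0,0],"spin":0}

```text
time_s: 16.3
tcp_pos: [0.5623, -0.15, 0.1293]
ee_rot: [[-0.597, -0.799, -0.071], [-0.802, 0.597, 0.018], [0.028, 0.068, -0.997]]
wrist_force: [1.0, -1.0, -1.7]
gripper_width: 0.138
```

```bash
python3 -c "
from h import *
key([.5551,-.1496,.0430],252.8);mz()"
```

```text
t 16.3 tip [ 0.5567 -0.151   0.0437] keyaxis [0.06  0.002] xang 233.35 j [  0.4  24.6  -9.4  -1.3 -60.  -36.4] w 0.138 F [ 1.  -1.  -1.7] M [-0.682 -0.529  0.056]
units [-0.01  0.08  0.04] spin -2.43
M along tool z [ 0.832  0.233 -0.017] F tool [ 0.13 -1.54  1.57]
```

Call:
servo_tool:
  deltas:
    - {"slide":[-0.01,0.06,0.02],"spin":0.0}
    - {"slide":[0,0,0],"spin":0}

```text
time_s: 16.5
tcp_pos: [0.5618, -0.1495, 0.1293]
ee_rot: [[-0.592, -0.803, -0.07], [-0.805, 0.592, 0.017], [0.027, 0.066, -0.997]]
wrist_force: [1.4, -1.7, -1.6]
gripper_width: 0.138
```

```bash
python3 -c "
from h import *
key([.5551,-.1496,.0430],252.8);mz()
c=cap('scene','s6');s=sense();p=s['tcp_pos']+s['ee_rot']@TIP
hd=s['tcp_pos']-s['ee_rot'][:,2]*.0187
print(proj(c,p),proj(c,hd),proj(c,hd-.103*(s['ee_rot']@AX)))
a=cv2.resize(c['frame'][150:250,330:430,::-1],(600,600),interpolation=cv2.INTER_CUBIC); cv2.imwrite('pics/z6.png',a)"
```

```text
t 16.5 tip [ 0.5564 -0.1506  0.0437] keyaxis [0.059 0.003] xang 233.68 j [  0.5  24.5  -9.6  -1.2 -59.8 -36.2] w 0.138 F [ 1.4 -1.7 -1.6] M [-0.931 -0.638  0.109]
units [-0.    0.06  0.03] spin -2.39
M along tool z [ 1.068  0.377 -0.055] F tool [ 0.55 -2.22  1.42]
[380.16785498 240.58074741] [379.67920604 195.26561333] [379.80848084 239.97265185]
```

View pics/z6.png

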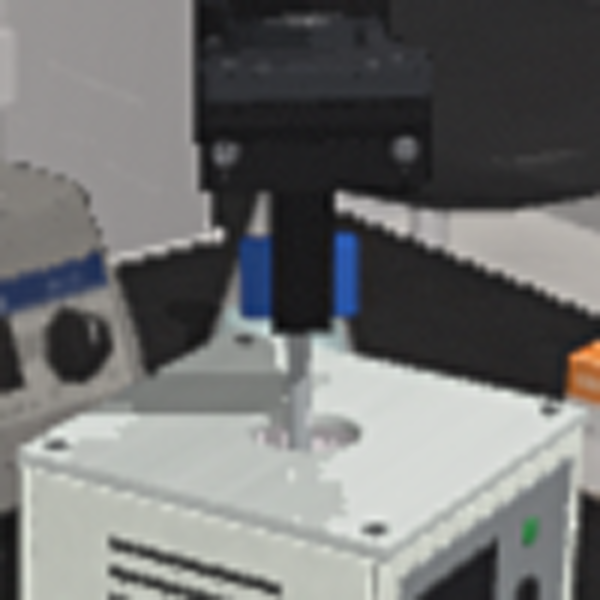

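Moving that way increased the side force, so the knob axis lies at +x,-y of where I pushed. I'll ease back and go on turning.

Call:
servo_tool:
  deltas:
    - {"slide":[0.0,-0.09,0.0],"spin":0.0}
    - {"slide":[0,0,0],"spin":0}

```text
time_s: 16.75
tcp_pos: [0.5628, -0.1504, 0.1289]
ee_rot: [[-0.591, -0.803, -0.072], [-0.806, 0.592, 0.018], [0.028, 0.069, -0.997]]
wrist_force: [0.8, -1.8, -0.7]
gripper_width: 0.138
```

```bash
python3 -c "
from h import *
key([.5565,-.1512,.0430],252.8);mz()"
```

```text
t 16.75 tip [ 0.5572 -0.1515  0.0434] keyaxis [0.061 0.002] xang 233.73 j [  0.4  24.7  -9.3  -1.2 -60.1 -36. ] w 0.138 F [ 0.8 -1.8 -0.7] M [-0.38  -0.348  0.021]
units [0.01 0.03 0.02] spin -2.38
M along tool z [ 0.506  0.101 -0.   ] F tool [ 0.93 -1.79  0.59]
```

Call:
servo_tool:
  deltas:
    - {"slide":[0.0,-0.05,0.02],"spin":0.6}
    - {"slide":[0,0,0],"spin":0}

```text
time_s: 16.95
tcp_pos: [0.5634, -0.1506, 0.1288]
ee_rot: [[-0.657, -0.75, -0.073], [-0.753, 0.658, 0.019], [0.034, 0.068, -0.997]]
wrist_force: [0.4, -0.8, -1.0]
gripper_width: 0.135
```

```bash
python3 -c "
from h import *
key([.5572,-.1516,.0430],252.8);mz()"
```

```text
t 16.95 tip [ 0.5574 -0.1517  0.0433] keyaxis [0.064 0.002] xang 228.89 j [  0.3  24.8  -9.2  -1.3 -60.2 -40.8] w 0.135 F [ 0.4 -0.8 -1. ] M [-0.336 -0.211  0.09 ]
units [0.   0.01 0.01] spin -2.99
M along tool z [ 0.383  0.12  -0.069] F tool [ 0.32 -0.95  0.91]
```

Call:
servo_tool:
  deltas:
    - {"slide":[0.0,0,0.01],"spin":0.6}
    - {"slide":[0,0,0],"spin":0}

```text
time_s: 17.15
tcp_pos: [0.5633, -0.1505, 0.1288]
ee_rot: [[-0.716, -0.694, -0.073], [-0.697, 0.717, 0.019], [0.039, 0.065, -0.997]]
wrist_force: [0.5, -1.5, -0.7]
gripper_width: 0.138
```

```bash
python3 -c "
from h import *
key([.5572,-.1516,.0430],252.8);mz()"
```

```text
t 17.15 tip [ 0.5571 -0.1515  0.0433] keyaxis [0.066 0.003] xang 224.24 j [  0.3  24.8  -9.2  -1.3 -60.2 -45.5] w 0.138 F [ 0.5 -1.5 -0.7] M [-0.529 -0.319  0.177]
units [-0.   -0.01  0.01] spin -3.57
M along tool z [ 0.608  0.151 -0.144] F tool [ 0.63 -1.44  0.63]
```

Call:
servo_tool:
  deltas:
    - {"slide":[0.0,-0.02,0.01],"spin":0.4}
    - {"slide":[0,0,0],"spin":0}

```text
time_s: 17.35
tcp_pos: [0.5635, -0.1507, 0.1288]
ee_rot: [[-0.75, -0.657, -0.074], [-0.66, 0.751, 0.019], [0.043, 0.063, -0.997]]
wrist_force: [0.4, -1.6, 0.3]
gripper_width: 0.133
```

```bash
cat >> h.py <<'E'
def avg(n=4):
    o=[]
    for i in range(n):
        s=sense(); o.append(np.r_[s['moment'],s['wrist_force']]); optics.capture('scene')
    o=np.array(o); print('avgM',o[:,:3].mean(0).round(3),'sd',o[:,2].std().round(3),'avgF',o[:,3:].mean(0).round(2))
E
python3 -c "
from h import *
key([.5572,-.1516,.0430],252.8);avg()"
```

```text
t 17.35 tip [ 0.5571 -0.1517  0.0433] keyaxis [0.067 0.003] xang 221.32 j [  0.3  24.9  -9.1  -1.3 -60.2 -48.4] w 0.133 F [ 0.4 -1.6  0.3] M [-0.392 -0.283  0.132]
units [-0.01  0.    0.01] spin -3.93
avgM [-0.372 -0.225  0.092] sd 0.031 avgF [ 0.07 -1.18  0.48]
```

Mz averages 0.09 N m, which is the knob friction, so the knob is turning. Continuing.

Call:
servo_tool:
  deltas:
    - {"slide":[0.0,-0.03,0.0],"spin":0.5}
    - {"slide":[0,0,0],"spin":0}

```text
time_s: 17.75
tcp_pos: [0.5637, -0.151, 0.1287]
ee_rot: [[-0.794, -0.603, -0.074], [-0.605, 0.796, 0.02], [0.047, 0.06, -0.997]]
wrist_force: [-0.3, -0.5, 0.4]
gripper_width: 0.137
```

```bash
python3 -c "
from h import *
key([.5572,-.1520,.0430],252.8);avg()"
```

```text
t 17.75 tip [ 0.5571 -0.152   0.0433] keyaxis [0.069 0.003] xang 217.31 j [  0.3  24.9  -9.1  -1.3 -60.3 -52.3] w 0.137 F [-0.3 -0.5  0.4] M [-0.271 -0.167  0.111]
units [-0.01 -0.    0.01] spin -4.44
avgM [-0.208 -0.109  0.105] sd 0.024 avgF [ 0.01 -0.6   0.37]
```

Call:
servo_tool:
  deltas:
    - {"slide":[0.0,-0.02,0.0],"spin":0.5}
    - {"slide":[0,0,0],"spin":0}

```text
time_s: 18.15
tcp_pos: [0.5638, -0.1512, 0.1287]
ee_rot: [[-0.834, -0.546, -0.075], [-0.549, 0.836, 0.02], [0.051, 0.057, -0.997]]
wrist_force: [0.4, -0.2, 0.2]
gripper_width: 0.135
```

```bash
python3 -c "
from h import *
key([.5572,-.1520,.0430],252.8);avg()"
```

```text
t 18.15 tip [ 0.557  -0.1522  0.0432] keyaxis [0.071 0.003] xang 213.34 j [  0.2  24.9  -9.   -1.3 -60.3 -56.3] w 0.135 F [ 0.4 -0.2  0.2] M [-0.158 -0.103  0.085]
units [-0.01  0.    0.01] spin -4.93
avgM [-0.127 -0.051  0.09 ] sd 0.018 avgF [ 0.08 -0.42  0.83]
```

Call:
servo_tool:
  deltas:
    - {"slide":[0.0,-0.01,0.0],"spin":0.5}
    - {"slide":[0,0,0],"spin":0}

```text
time_s: 18.55
tcp_pos: [0.5639, -0.1513, 0.1287]
ee_rot: [[-0.87, -0.487, -0.075], [-0.49, 0.872, 0.02], [0.055, 0.054, -0.997]]
wrist_force: [0.8, -0.3, 0.3]
gripper_width: 0.136
```

```bash
python3 -c "
from h import *
key([.5570,-.1522,.0430],252.8);avg()"
```

```text
t 18.55 tip [ 0.5568 -0.1523  0.0432] keyaxis [0.073 0.003] xang 209.37 j [  0.2  24.9  -9.   -1.3 -60.3 -60.2] w 0.136 F [ 0.8 -0.3  0.3] M [-0.125 -0.072  0.092]
units [-0.01 -0.    0.01] spin -5.43
avgM [-0.098 -0.048  0.066] sd 0.02 avgF [-0.07 -0.23  0.94]
```

Call:
servo_tool:
  deltas:
    - {"slide":[0.0,-0.01,0.0],"spin":0.5}
    - {"slide":[0,0,0],"spin":0}

```text
time_s: 18.95
tcp_pos: [0.5639, -0.1515, 0.1286]
ee_rot: [[-0.902, -0.426, -0.075], [-0.428, 0.904, 0.02], [0.059, 0.05, -0.997]]
wrist_force: [-0.1, -0.8, 0.9]
gripper_width: 0.136
```

```bash
python3 -c "
from h import *
key([.5570,-.1522,.0430],252.8);avg()"
```

```text
t 18.95 tip [ 0.5567 -0.1524  0.0432] keyaxis [0.075 0.003] xang 205.39 j [  0.2  25.   -9.   -1.3 -60.4 -64.2] w 0.136 F [-0.1 -0.8  0.9] M [-0.117 -0.039  0.072]
units [-0.01  0.    0.01] spin -5.93
avgM [-0.093 -0.061  0.07 ] sd 0.017 avgF [-0.18 -0.17  0.98]
```

Call:
servo_tool:
  deltas:
    - {"slide":[0.0,0,0.0],"spin":0.5}
    - {"slide":[0,0,0],"spin":0}

```text
time_s: 19.35
tcp_pos: [0.5639, -0.1516, 0.1286]
ee_rot: [[-0.929, -0.362, -0.075], [-0.365, 0.931, 0.02], [0.062, 0.046, -0.997]]
wrist_force: [-0.7, -0.2, 1.6]
gripper_width: 0.14
```

```bash
python3 -c "
from h import *
key([.5570,-.1522,.0430],252.8);avg()"
```

```text
t 19.35 tip [ 0.5565 -0.1524  0.0432] keyaxis [0.077 0.003] xang 201.42 j [  0.2  25.   -9.   -1.3 -60.4 -68.2] w 0.14 F [-0.7 -0.2  1.6] M [-0.13  -0.072  0.071]
units [-0.02  0.    0.01] spin -6.42
avgM [-0.165 -0.079  0.094] sd 0.017 avgF [-0.23 -0.28  1.1 ]
```

Call:
servo_tool:
  deltas:
    - {"slide":[0.0,0,0.0],"spin":0.5}
    - {"slide":[0,0,0],"spin":0}

```text
time_s: 19.75
tcp_pos: [0.5639, -0.1516, 0.1286]
ee_rot: [[-0.952, -0.297, -0.075], [-0.299, 0.954, 0.02], [0.066, 0.041, -0.997]]
wrist_force: [-0.2, -0.7, 0.2]
gripper_width: 0.135
```

```bash
python3 -c "
from h import *
key([.5570,-.1522,.0430],252.8);avg()"
```

```text
t 19.75 tip [ 0.5564 -0.1524  0.0432] keyaxis [0.078 0.003] xang 197.45 j [  0.2  25.   -9.   -1.3 -60.3 -72.1] w 0.135 F [-0.2 -0.7  0.2] M [-0.164 -0.074  0.079]
units [-0.03 -0.    0.01] spin -6.92
avgM [-0.178 -0.088  0.09 ] sd 0.037 avgF [-0.46 -0.77  0.42]
```

Call:
servo_tool:
  deltas:
    - {"slide":[0.0,0,0.0],"spin":0.5}
    - {"slide":[0,0,0],"spin":0}

```text
time_s: 20.15
tcp_pos: [0.5639, -0.1517, 0.1286]
ee_rot: [[-0.97, -0.23, -0.075], [-0.232, 0.972, 0.02], [0.068, 0.036, -0.997]]
wrist_force: [0.3, 0.6, 0.2]
gripper_width: 0.135
```

```bash
python3 -c "
from h import *
key([.5570,-.1522,.0430],252.8);avg()"
```

```text
t 20.15 tip [ 0.5562 -0.1524  0.0432] keyaxis [0.08  0.003] xang 193.47 j [  0.2  25.   -9.   -1.3 -60.3 -76.1] w 0.135 F [0.3 0.6 0.2] M [-0.302 -0.034  0.123]
units [-0.03  0.    0.01] spin -7.42
avgM [-0.254 -0.059  0.119] sd 0.012 avgF [ 0.14 -0.49  0.71]
```

Call:
servo_tool:
  deltas:
    - {"slide":[0.0,0,0.0],"spin":0.5}
    - {"slide":[0,0,0],"spin":0}

```text
time_s: 20.55
tcp_pos: [0.5639, -0.1518, 0.1286]
ee_rot: [[-0.984, -0.163, -0.075], [-0.164, 0.986, 0.019], [0.071, 0.031, -0.997]]
wrist_force: [0.7, -0.6, 0.2]
gripper_width: 0.137
```

```bash
python3 -c "
from h import *
key([.5570,-.1522,.0430],252.8);avg()"
```

```text
t 20.55 tip [ 0.556  -0.1524  0.0432] keyaxis [0.081 0.003] xang 189.49 j [  0.2  25.   -9.   -1.3 -60.3 -80.1] w 0.137 F [ 0.7 -0.6  0.2] M [-0.293 -0.078  0.109]
units [-0.04  0.    0.01] spin -7.91
avgM [-0.268 -0.08   0.091] sd 0.013 avgF [-0.19 -0.96  0.61]
```

Call:
servo_tool:
  deltas:
    - {"slide":[0.0,0,0.0],"spin":0.5}
    - {"slide":[0,0,0],"spin":0}

```text
time_s: 20.95
tcp_pos: [0.5639, -0.1518, 0.1285]
ee_rot: [[-0.993, -0.094, -0.075], [-0.096, 0.995, 0.019], [0.073, 0.026, -0.997]]
wrist_force: [0.0, 0.1, 1.1]
gripper_width: 0.138
```

```bash
python3 -c "
from h import *
key([.5570,-.1522,.0430],252.8);avg()"
```

```text
t 20.95 tip [ 0.5558 -0.1523  0.0432] keyaxis [0.083 0.003] xang 185.51 j [  0.2  25.   -9.   -1.3 -60.3 -84.1] w 0.138 F [0.  0.1 1.1] M [-0.305 -0.178  0.147]
units [-0.05  0.    0.  ] spin -8.41
avgM [-0.324 -0.119  0.122] sd 0.019 avgF [-0.48 -0.71  0.59]
```

Call:
servo_tool:
  deltas:
    - {"slide":[0.0,0,0.0],"spin":0.4}
    - {"slide":[0,0,0],"spin":0}

```text
time_s: 21.35
tcp_pos: [0.5639, -0.1519, 0.1285]
ee_rot: [[-0.996, -0.039, -0.075], [-0.041, 0.999, 0.019], [0.074, 0.022, -0.997]]
wrist_force: [-0.2, -1.9, 0.1]
gripper_width: 0.135
```

```bash
python3 -c "
from h import *
key([.5570,-.1522,.0430],252.8);avg()"
```

```text
t 21.35 tip [ 0.5557 -0.1523  0.0432] keyaxis [0.084 0.002] xang 182.35 j [  0.2  25.   -9.   -1.3 -60.3 -87.2] w 0.135 F [-0.2 -1.9  0.1] M [-0.352 -0.143  0.14 ]
units [-0.05  0.    0.  ] spin -8.81
avgM [-0.381 -0.13   0.124] sd 0.012 avgF [-0.63 -1.28  0.18]
```

Call:
servo_tool:
  deltas:
    - {"slide":[0.0,0,0.0],"spin":0.4}
    - {"slide":[0,0,0],"spin":0}

```text
time_s: 21.75
tcp_pos: [0.5639, -0.1519, 0.1286]
ee_rot: [[-0.997, 0.016, -0.075], [0.014, 1.0, 0.019], [0.075, 0.018, -0.997]]
wrist_force: [-0.2, -1.4, 1.9]
gripper_width: 0.139
```

```bash
python3 -c "
from h import *
key([.5570,-.1522,.0430],252.8);avg()"
```

```text
t 21.75 tip [ 0.5556 -0.1523  0.0432] keyaxis [0.085 0.002] xang 179.17 j [  0.2  25.   -9.   -1.3 -60.3 -90.4] w 0.139 F [-0.2 -1.4  1.9] M [-0.364 -0.111  0.119]
units [-0.06  0.    0.01] spin -9.2
avgM [-0.359 -0.127  0.15 ] sd 0.019 avgF [-0.51 -1.05  0.69]
```

Call:
servo_tool:
  deltas:
    - {"slide":[0.0,0,0.0],"spin":0.3}
    - {"slide":[0,0,0],"spin":0}

```text
time_s: 22.15
tcp_pos: [0.5639, -0.1519, 0.1286]
ee_rot: [[-0.996, 0.056, -0.075], [0.055, 0.998, 0.019], [0.076, 0.015, -0.997]]
wrist_force: [-0.2, -0.6, 0.2]
gripper_width: 0.138
```

```bash
python3 -c "
from h import *
key([.5570,-.1522,.0430],252.8);avg()"
```

```text
t 22.15 tip [ 0.5555 -0.1522  0.0432] keyaxis [0.086 0.001] xang 176.83 j [  0.2  25.   -9.   -1.3 -60.3 -92.7] w 0.138 F [-0.2 -0.6  0.2] M [-0.38  -0.092  0.187]
units [-0.06  0.    0.01] spin -9.5
avgM [-0.384 -0.098  0.195] sd 0.017 avgF [-0.51 -0.66  0.28]
```

Mz climbs 0.124, 0.150, 0.195 N m at the rate expected of the stop. One more small step to confirm.

Call:
servo_tool:
  deltas:
    - {"slide":[0.0,0,0.0],"spin":0.12}
    - {"slide":[0,0,0],"spin":0}
    - {"slide":[0,0,0],"spin":0}

```text
time_s: 22.65
tcp_pos: [0.5639, -0.1519, 0.1286]
ee_rot: [[-0.994, 0.073, -0.075], [0.072, 0.997, 0.019], [0.076, 0.013, -0.997]]
wrist_force: [-0.8, 0.5, 0.0]
gripper_width: 0.138
```

```bash
python3 -c "
from h import *
key([.5570,-.1522,.0430],252.8);avg(6)"
```

```text
t 22.65 tip [ 0.5555 -0.1522  0.0433] keyaxis [0.087 0.001] xang 175.85 j [  0.2  25.   -9.   -1.3 -60.3 -93.7] w 0.138 F [-0.8  0.5  0. ] M [-0.388 -0.079  0.27 ]
units [-0.06  0.    0.01] spin -9.62
avgM [-0.367 -0.104  0.222] sd 0.032 avgF [-0.42 -0.65  0.47]
```

The slope of about 1.57 N m/rad confirms the stop, and it was held at about 0.22 N m. Backing off about 17° centres the prongs in the gap and also gives the stand orientation. Then I lift.

Call:
servo_tool:
  deltas:
    - {"slide":[0.0,0,0.0],"spin":-0.7}
    - {"slide":[0,0,0],"spin":-0.7}
    - {"slide":[0,0,0],"spin":-0.7}
    - {"slide":[0,0,0],"spin":0}

```text
time_s: 23.35
tcp_pos: [0.5633, -0.1511, 0.1275]
ee_rot: [[-0.972, -0.224, -0.076], [-0.226, 0.974, 0.021], [0.069, 0.038, -0.997]]
wrist_force: [0.8, 0.1, -1.0]
gripper_width: 0.136
```

```bash
python3 -c "
from h import *
key([.5560,-.1515,.12],192.4);avg(2)"
```

```text
t 23.35 tip [ 0.5555 -0.1517  0.0422] keyaxis [0.081 0.002] xang 193.12 j [  0.2  25.   -9.   -1.4 -60.3 -76.4] w 0.136 F [ 0.8  0.1 -1. ] M [ 0.017 -0.204  0.01 ]
units [ 0.19  0.12 -3.11] spin 0.09
avgM [-0.034 -0.202 -0.008] sd 0.018 avgF [-0.14  0.42 -0.37]
```

Call:
servo_tool:
  deltas:
    - {"slide":[0.04,0.03,-0.5],"spin":0}
    - {"slide":[0.04,0.03,-0.6],"spin":0}
    - {"slide":[0,0,0],"spin":0}

```text
time_s: 23.75
tcp_pos: [0.5631, -0.1506, 0.1568]
ee_rot: [[-0.973, -0.218, -0.077], [-0.221, 0.975, 0.021], [0.071, 0.038, -0.997]]
wrist_force: [1.4, -0.4, -0.1]
gripper_width: 0.135
```

```bash
python3 -c "
from h import *
key([.5560,-.1515,.12],192.4)"
```

```text
t 23.75 tip [ 0.5552 -0.1511  0.0715] keyaxis [0.082 0.002] xang 192.78 j [  0.3  23.4  -7.   -1.4 -64.  -76.9] w 0.135 F [ 1.4 -0.4 -0.1] M [-0.055 -0.241  0.032]
units [ 0.11  0.05 -1.94] spin 0.05
```

Call:
servo_tool:
  deltas:
    - {"slide":[0.06,0.02,-0.8],"spin":0}
    - {"slide":[0.06,0.02,-0.9],"spin":0}
    - {"slide":[0.05,0.02,-0.7],"spin":0}
    - {"slide":[0,0,0],"spin":0}

```text
time_s: 24.15
tcp_pos: [0.5627, -0.1509, 0.2188]
ee_rot: [[-0.974, -0.215, -0.078], [-0.217, 0.976, 0.022], [0.071, 0.039, -0.997]]
wrist_force: [0.4, 0.6, -0.4]
gripper_width: 0.138
```

```bash
python3 -c "
from h import *
key([.4936,.2043,.12],192.4)"
```

```text
t 24.15 tip [ 0.5547 -0.1513  0.1335] keyaxis [0.083 0.   ] xang 192.56 j [  0.2  20.5  -2.1  -1.4 -71.9 -77.2] w 0.138 F [ 0.4  0.6 -0.4] M [-0.048 -0.287  0.036]
units [-0.74 14.39  1.05] spin 0.02
```

Call:
servo_tool:
  deltas:
    - {"slide":[-0.05,1,0],"spin":0}
    - {"slide":[-0.05,1,0],"spin":0}
    - {"slide":[-0.05,1,0],"spin":0}
    - {"slide":[-0.05,1,0],"spin":0}
    - {"slide":[-0.05,1,0],"spin":0}
    - {"slide":[-0.05,1,0],"spin":0}
    - {"slide":[-0.05,1,0],"spin":0}

```text
time_s: 24.85
tcp_pos: [0.5299, 0.0258, 0.2173]
ee_rot: [[-0.976, -0.202, -0.087], [-0.205, 0.978, 0.025], [0.08, 0.042, -0.996]]
wrist_force: [0.1, -0.7, -0.6]
gripper_width: 0.14
```

```bash
python3 -c "
from h import *
key([.4936,.2043,.11],192.4)"
```

```text
t 24.85 tip [0.521  0.0257 0.132 ] keyaxis [ 0.093 -0.002] xang 191.86 j [ 18.5  15.7  -8.7  -3.1 -70.  -95.6] w 0.14 F [ 0.1 -0.7 -0.6] M [-0.037 -0.251  0.012]
units [-0.46  7.18  1.15] spin -0.07
```

Call:
servo_tool:
  deltas:
    - {"slide":[-0.05,1,0.05],"spin":0}
    - {"slide":[-0.05,1,0.05],"spin":0}
    - {"slide":[-0.05,1,0.05],"spin":0}
    - {"slide":[-0.05,1,0.05],"spin":0}
    - {"slide":[-0.05,1,0.05],"spin":0}
    - {"slide":[-0.05,1,0.05],"spin":0}
    - {"slide":[-0.05,0.6,0.0],"spin":-0.07}
    - {"slide":[0,0,0],"spin":0}

```text
time_s: 25.65
tcp_pos: [0.4978, 0.1976, 0.2067]
ee_rot: [[-0.973, -0.209, -0.1], [-0.212, 0.977, 0.023], [0.093, 0.043, -0.995]]
wrist_force: [-0.9, -0.2, -1.2]
gripper_width: 0.136
```

```bash
python3 -c "
from h import *
key([.4936,.2043,.09],192.4)"
```

```text
t 25.65 tip [0.4879 0.1972 0.1215] keyaxis [ 0.106 -0.   ] xang 192.3 j [  36.3   16.7   -8.3   -4.8  -69.  -112.3] w 0.136 F [-0.9 -0.2 -1.2] M [-0.082 -0.211  0.039]
units [-0.4   0.17  1.24] spin -0.01
```

Call:
servo_tool:
  deltas:
    - {"slide":[-0.2,0.1,0.6],"spin":0}
    - {"slide":[-0.2,0.07,0.6],"spin":0}
    - {"slide":[0,0,0],"spin":0}

```text
time_s: 25.95
tcp_pos: [0.5034, 0.2034, 0.1744]
ee_rot: [[-0.973, -0.208, -0.102], [-0.211, 0.977, 0.022], [0.095, 0.043, -0.995]]
wrist_force: [0.4, -1.1, -1.2]
gripper_width: 0.136
```

```bash
python3 -c "
from h import *
key([.4928,.2043,.065],192.3)
c=cap('scene','s7');s=sense();p=s['tcp_pos']+s['ee_rot']@TIP
print(proj(c,p),proj(c,[.4936,.2043,.06]))
a=cv2.resize(c['frame'][220:340,185:305,::-1],(600,600),interpolation=cv2.INTER_CUBIC); cv2.imwrite('pics/z7.png',a)"
```

```text
t 25.95 tip [0.4933 0.2029 0.0892] keyaxis [0.107 0.001] xang 192.26 j [  36.4   19.    -9.8   -4.9  -65.2 -112.1] w 0.136 F [ 0.4 -1.1 -1.2] M [-0.078 -0.2   -0.054]
units [-0.08  0.02  0.97] spin -0.0
[246.86080425 275.47669888] [247.41708563 290.74093026]
```

View pics/z7.png

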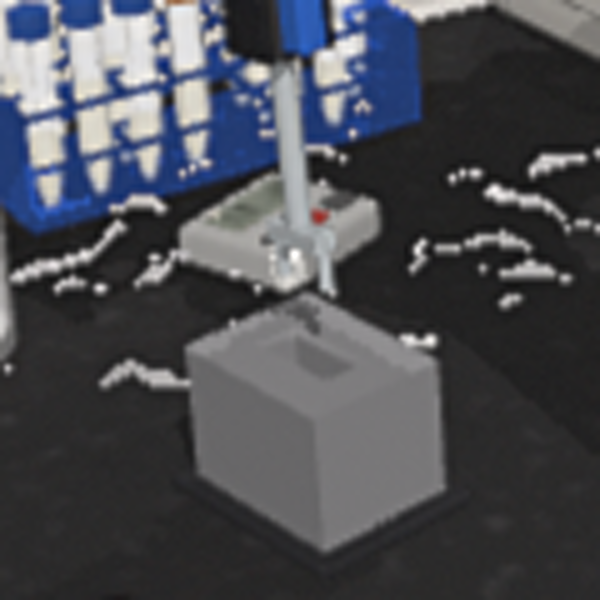

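Prong midpoint at about (246.4,277) and slot centre at about (247.4,291.4) both agree with the predictions to about 1 px. Continuing down.

Call:
servo_tool:
  deltas:
    - {"slide":[-0.05,0.02,0.5],"spin":0}
    - {"slide":[-0.03,0.0,0.35],"spin":0}
    - {"slide":[0,0,0],"spin":0}

```text
time_s: 26.3
tcp_pos: [0.5041, 0.2037, 0.1539]
ee_rot: [[-0.973, -0.207, -0.098], [-0.21, 0.977, 0.023], [0.091, 0.043, -0.995]]
wrist_force: [-0.7, 1.1, -0.8]
gripper_width: 0.133
```

```bash
python3 -c "
from h import *
key([.4928,.2043,.05],192.3)"
```

```text
t 26.3 tip [0.4944 0.2033 0.0687] keyaxis [ 0.104 -0.001] xang 192.17 j [  36.4   20.1  -11.4   -5.   -62.3 -111.9] w 0.133 F [-0.7  1.1 -0.8] M [-0.055 -0.203 -0.013]
units [-0.02  0.02  0.75] spin -0.02
```

Call:
servo_tool:
  deltas:
    - {"slide":[0.0,0.05,0.3],"spin":-0.02}
    - {"slide":[0,0,0],"spin":0}

```text
time_s: 26.5
tcp_pos: [0.5031, 0.2049, 0.146]
ee_rot: [[-0.973, -0.209, -0.098], [-0.213, 0.977, 0.023], [0.091, 0.044, -0.995]]
wrist_force: [-0.0, -0.4, -1.4]
gripper_width: 0.14
```

```bash
python3 -c "
from h import *
key([.4928,.2043,.05],192.3)"
```

```text
t 26.5 tip [0.4933 0.2045 0.0609] keyaxis [ 0.103 -0.001] xang 192.32 j [  36.6   20.5  -12.    -5.1  -61.3 -111.8] w 0.14 F [-0.  -0.4 -1.4] M [-0.09  -0.259 -0.004]
units [-0.02 -0.02  0.43] spin 0.0
```

Call:
servo_tool:
  deltas:
    - {"slide":[-0.02,-0.02,0.4],"spin":0}
    - {"slide":[0,0,0],"spin":0}

```text
time_s: 26.7
tcp_pos: [0.5027, 0.2049, 0.1355]
ee_rot: [[-0.973, -0.21, -0.097], [-0.213, 0.977, 0.024], [0.09, 0.044, -0.995]]
wrist_force: [-0.4, 0.0, -0.7]
gripper_width: 0.137
```

```bash
python3 -c "
from h import *
key([.4928,.2043,.03],192.3)"
```

```text
t 26.7 tip [0.493  0.2046 0.0503] keyaxis [ 0.103 -0.001] xang 192.34 j [  36.6   21.1  -12.8   -5.1  -59.9 -111.7] w 0.137 F [-0.4  0.  -0.7] M [-0.1   -0.158 -0.021]
units [-0.06 -0.04  0.81] spin 0.0
```

In the slot by 10 mm with no force. Going further.

Call:
servo_tool:
  deltas:
    - {"slide":[-0.03,-0.02,0.4],"spin":0}
    - {"slide":[-0.03,-0.02,0.3],"spin":0}
    - {"slide":[0,0,0],"spin":0}

```text
time_s: 27.0
tcp_pos: [0.5026, 0.2047, 0.1165]
ee_rot: [[-0.973, -0.21, -0.097], [-0.213, 0.977, 0.024], [0.09, 0.044, -0.995]]
wrist_force: [-0.4, -0.1, -0.3]
gripper_width: 0.142
```

```bash
python3 -c "
from h import *
key([.4928,.2043,.013],192.3)"
```

```text
t 27.0 tip [0.4929 0.2044 0.0313] keyaxis [ 0.103 -0.001] xang 192.35 j [  36.6   22.3  -14.1   -5.3  -57.4 -111.4] w 0.142 F [-0.4 -0.1 -0.3] M [-0.069 -0.236 -0.031]
units [-0.06 -0.03  0.73] spin 0.01
```

Call:
servo_tool:
  deltas:
    - {"slide":[-0.03,-0.02,0.35],"spin":0}
    - {"slide":[-0.02,-0.01,0.28],"spin":0}
    - {"slide":[0,0,0],"spin":0}

```text
time_s: 27.3
tcp_pos: [0.5025, 0.2045, 0.099]
ee_rot: [[-0.973, -0.21, -0.098], [-0.213, 0.977, 0.023], [0.09, 0.044, -0.995]]
wrist_force: [-0.6, 0.6, -0.8]
gripper_width: 0.138
```

```bash
python3 -c "
from h import *
key([.4928,.2043,.0110],192.3)"
```

```text
t 27.3 tip [0.4928 0.2042 0.0138] keyaxis [ 0.103 -0.001] xang 192.35 j [  36.6   23.5  -15.2   -5.4  -55.2 -111.1] w 0.138 F [-0.6  0.6 -0.8] M [-0.007 -0.193 -0.007]
units [-0.01 -0.    0.11] spin 0.01
```

Call:
servo_tool:
  deltas:
    - {"slide":[-0.01,0,0.1],"spin":0}
    - {"slide":[0,0,0],"spin":0}

```text
time_s: 27.5
tcp_pos: [0.503, 0.2048, 0.0966]
ee_rot: [[-0.973, -0.21, -0.097], [-0.213, 0.977, 0.023], [0.09, 0.044, -0.995]]
wrist_force: [-0.3, 0.1, -0.9]
gripper_width: 0.14
```

```bash
python3 -c "
from h import *
key([.4928,.2043,.0110],192.3);avg(2)"
```

```text
t 27.5 tip [0.4933 0.2044 0.0114] keyaxis [ 0.102 -0.001] xang 192.37 j [  36.6   23.6  -15.3   -5.4  -54.9 -111.1] w 0.14 F [-0.3  0.1 -0.9] M [-0.136 -0.108 -0.009]
units [ 0.02 -0.    0.02] spin 0.01
avgM [-0.112 -0.134  0.007] sd 0.017 avgF [-0.23  0.02 -0.63]
```

Call:
servo_tool:
  deltas:
    - {"slide":[0,0,0],"spin":0}
    - {"slide":[0,0,0],"spin":0}
    - {"slide":[0,0,0],"spin":0}
    - {"slide":[0,0,0],"spin":0}
    - {"slide":[0,0,0],"spin":0}
    - {"slide":[0,0,0],"spin":0}
    - {"slide":[0,0,0],"spin":0}
    - {"slide":[0,0,0],"spin":0}
    - {"slide":[0,0,0],"spin":0}
  gripper: 100

```text
time_s: 28.5
tcp_pos: [0.5035, 0.2052, 0.0976]
ee_rot: [[-0.973, -0.21, -0.095], [-0.213, 0.977, 0.025], [0.087, 0.045, -0.995]]
wrist_force: [0.2, 0.6, 1.1]
gripper_width: 0.605
```

```bash
python3 -c "
from h import *
to([.5,.2,.2])
c=cap('scene','s8')
a=cv2.resize(c['frame'][200:340,175:315,::-1],(600,600),interpolation=cv2.INTER_CUBIC); cv2.imwrite('pics/z8.png',a)"
```

```text
tcp [0.5035 0.2052 0.0976] units [ 0.54  0.01 -4.07] xang 192.37 spin None j [  36.6   23.6  -15.2   -5.4  -54.9 -111.1] t 28.5 w 0.605 F [0.2 0.6 1.1] M [-0.038 -0.242 -0.01 ] tilt [ 0.087  0.045 -0.995]
```

View pics/z8.png

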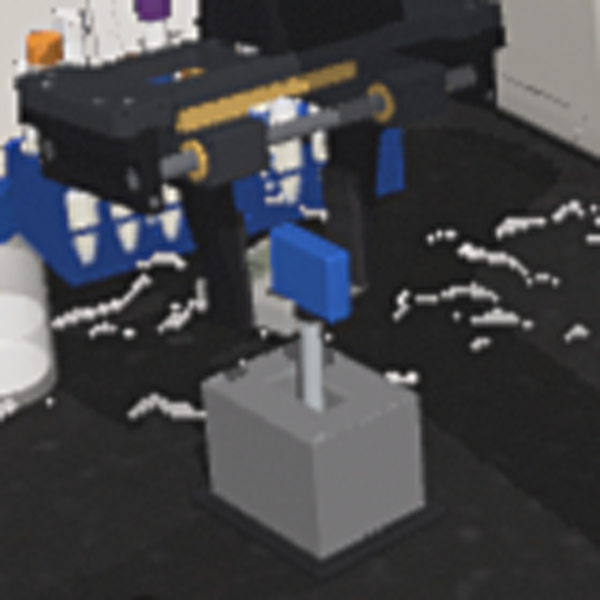

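The key stands upright in its slot, clear of both fingers. Retreating straight up.

Call:
servo_tool:
  deltas:
    - {"slide":[0.05,0.03,-0.6],"spin":0}
    - {"slide":[0.07,0.04,-0.8],"spin":0}
    - {"slide":[0.07,0.04,-0.8],"spin":0}
    - {"slide":[0.09,0.04,-1],"spin":0}
    - {"slide":[0.09,0.04,-1],"spin":0}
    - {"slide":[0,0,0],"spin":0}

```text
time_s: 29.15
tcp_pos: [0.5029, 0.2047, 0.2058]
ee_rot: [[-0.973, -0.21, -0.098], [-0.213, 0.977, 0.023], [0.091, 0.043, -0.995]]
wrist_force: [0.2, 0.2, 0.5]
gripper_width: 0.609
```

Call:
servo_tool:
  deltas:
    - {"slide":[0,-1,-0.3],"spin":0}
    - {"slide":[0,-1,-0.3],"spin":0}
    - {"slide":[0,-1,-0.3],"spin":0}
    - {"slide":[0,-1,-0.3],"spin":0}
    - {"slide":[0,-1,-0.3],"spin":0}
    - {"slide":[0.5,-1,-0.3],"spin":0}
    - {"slide":[0.8,-1,-0.3],"spin":0}
    - {"slide":[0,0,0],"spin":0}

```text
time_s: 29.95
tcp_pos: [0.5118, 0.0198, 0.2505]
ee_rot: [[-0.972, -0.212, -0.105], [-0.215, 0.976, 0.022], [0.097, 0.044, -0.994]]
wrist_force: [-0.5, -0.2, 0.4]
gripper_width: 0.609
```

```bash
python3 - <<'E'
from h import *
to([.5,.2,.2])
c=cap('scene','s9');t=cap('top','t9');t0=ld('top0');c0=ld('scene0')
o=np.zeros((600,800,3),np.uint8)
o[:400,:400]=cv2.resize(t['frame'][230:285,235:285,::-1],(400,400),interpolation=cv2.INTER_CUBIC)
o[:400,400:]=cv2.resize(c['frame'][235:335,200:300,::-1],(400,400),interpolation=cv2.INTER_CUBIC)
o[400:,:200]=cv2.resize(t['frame'][165:200,210:310,::-1],(200,200))
o[400:,200:400]=cv2.resize(t0['frame'][165:200,210:310,::-1],(200,200))
o[400:,400:600]=cv2.resize(t['frame'][205:255,390:440,::-1],(200,200))
cv2.imwrite('pics/z9.png',o)
def bl(im):
    f=im['frame'].astype(int);m=(f[...,2]>f[...,0]+60)&(f[...,2]>100);k=np.zeros_like(m);k[230:285,235:285]=m[230:285,235:285]
    ys,xs=np.nonzero(k);return len(xs),xs.mean(),ys.mean()
print(bl(t0),bl(t))
E
```

```text
tcp [0.5118 0.0198 0.2505] units [-1.29  7.05  2.22] xang 192.48 spin None j [ 18.4  13.1  -7.3  -3.2 -74.9 -95.1] t 29.95 w 0.609 F [-0.5 -0.2  0.4] M [-0.013 -0.284 -0.035] tilt [ 0.097  0.044 -0.994]
(114, np.float64(255.55263157894737), np.float64(255.49122807017545)) (0, np.float64(nan), np.float64(nan))<stdin>:13: RuntimeWarning: Mean of empty slice.
  ret = ret.dtype.type(ret / rcount)
```

View pics/z9.png

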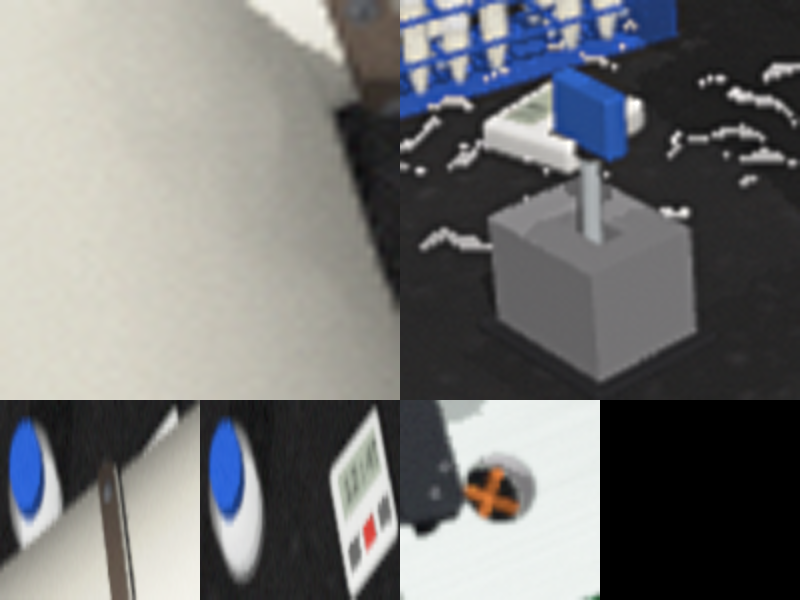

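```bash
python3 - <<'E'
from h import *
from scipy.optimize import least_squares
t=ld('t9'); f=t['frame'].astype(int);R,G,B=f[...,0],f[...,1],f[...,2]
m=((R>G+50)&(R>120)); m[:205]=0;m[255:]=0;m[:,:395]=0;m[:,435:]=0
ys,xs=np.nonzero(m); P=np.array([plane(t,u,v,0.05)[:2] for u,v in zip(xs,ys)])
def fn(q):
    d=P-q[:2]; a=q[2]; return np.minimum(np.abs(d@[-np.sin(a),np.cos(a)]),np.abs(d@[np.cos(a),np.sin(a)]))*1e3
b=min((least_squares(fn,[*P.mean(0),a0],x_scale=[1e-3,1e-3,.1]) for a0 in np.radians(range(0,90,10))),key=lambda s:s.cost)
print('rib',b.x[:2],np.degrees(b.x[2])%90,len(xs))
for n in('scene0','s9'):
    c=ld(n);f=c['frame'].astype(int);m=(f[...,2]>f[...,0]+60)&(f[...,2]>90);k=np.zeros_like(m);k[250:277,234:260]=m[250:277,234:260]
    ys,xs=np.nonzero(k);print(n,len(xs),xs.mean(),ys.mean(),xs.min(),xs.max(),ys.min(),ys.max())
    b=(f[...,2]>f[...,0]+60)&(f[...,2]>90); b2=b[235:260,155:180]; y,x=np.nonzero(b2); print('cap',len(x),x.mean(),y.mean())
E
```

```text
rib [ 0.55541528 -0.14990185] 67.7945194082159 63
scene0 343 244.09620991253644 262.3615160349854 234 254 250 275
cap 355 14.72394366197183 13.08169014084507
s9 347 246.19308357348703 261.79827089337175 234 256 250 274
cap 357 14.736694677871148 13.134453781512605
```

The ribs turned by 50° (27.8° → 67.8° mod 90), which agrees with the key's travel minus play and windup. The handle shifted about 2 px in the scene view, so I'll clear the top camera's view and check the lean.

Call:
servo_tool:
  deltas:
    - {"slide":[0.6,-1,-0.1],"spin":0}
    - {"slide":[0.6,-1,-0.1],"spin":0}
    - {"slide":[0.6,-1,-0.1],"spin":0}
    - {"slide":[0.6,-1,-0.1],"spin":0}
    - {"slide":[0,-1,-0.1],"spin":0}
    - {"slide":[0,-1,-0.1],"spin":0}
    - {"slide":[0,0,0],"spin":0}

```text
time_s: 30.75
tcp_pos: [0.4893, -0.1364, 0.2586]
ee_rot: [[-0.968, -0.223, -0.112], [-0.227, 0.974, 0.023], [0.104, 0.047, -0.993]]
wrist_force: [0.4, 0.4, -0.7]
gripper_width: 0.606
```

```bash
python3 - <<'E'
from h import *
to([.5,.2,.2])
t=cap('top','t10');t0=ld('top0');c=cap('scene','s10')
def bl(im,box,z):
    x0,y0,x1,y1=box
    f=im['frame'].astype(int);m=(f[...,2]>f[...,0]+60)&(f[...,2]>100);k=np.zeros_like(m);k[y0:y1,x0:x1]=m[y0:y1,x0:x1]
    ys,xs=np.nonzero(k);return len(xs),xs.mean(),ys.mean(),plane(im,xs.mean(),ys.mean(),z)
print(bl(t0,(235,230,285,285),.128)); print(bl(t,(235,230,285,285),.128))
print(bl(t0,(210,160,245,200),.105)); print(bl(t,(210,160,245,200),.105))
o=np.zeros((400,800,3),np.uint8)
o[:,:400]=cv2.resize(t['frame'][160:285,210:335,::-1],(400,400),interpolation=cv2.INTER_CUBIC)
o[:,400:]=cv2.resize(t0['frame'][160:285,210:335,::-1],(400,400),interpolation=cv2.INTER_CUBIC)
cv2.imwrite('pics/z10.png',o)
a=cv2.resize(c['frame'][235:335,200:300,::-1],(400,400),interpolation=cv2.INTER_CUBIC);b=cv2.resize(ld('scene0')['frame'][235:335,200:300,::-1],(400,400),interpolation=cv2.INTER_CUBIC)
cv2.imwrite('pics/z11.png',np.hstack([a,b]))
E
```

```text
tcp [ 0.4893 -0.1364  0.2586] units [-3.71 12.9   2.58] xang 193.19 spin None j [  1.8  12.7  -7.4  -1.5 -76.4 -78.3] t 30.75 w 0.606 F [ 0.4  0.4 -0.7] M [-0.016 -0.23   0.018] tilt [ 0.104  0.047 -0.993]
(114, np.float64(255.55263157894737), np.float64(255.49122807017545), array([0.49351761, 0.20415377, 0.128     ]))
(109, np.float64(257.9816513761468), np.float64(255.08256880733944), array([0.49430092, 0.19891393, 0.128     ]))
(235, np.float64(222.79574468085107), np.float64(176.67234042553193), array([0.67524543, 0.28114341, 0.105     ]))
(234, np.float64(222.83333333333334), np.float64(176.67521367521368), array([0.67523715, 0.28105863, 0.105     ]))
```

View pics/z10.png

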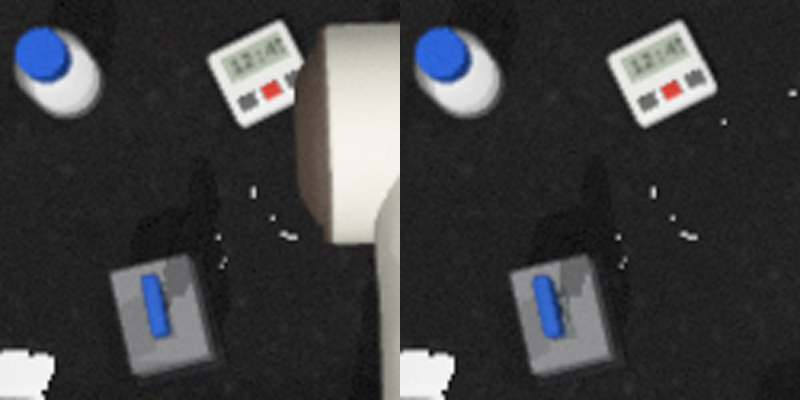

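View pics/z11.png

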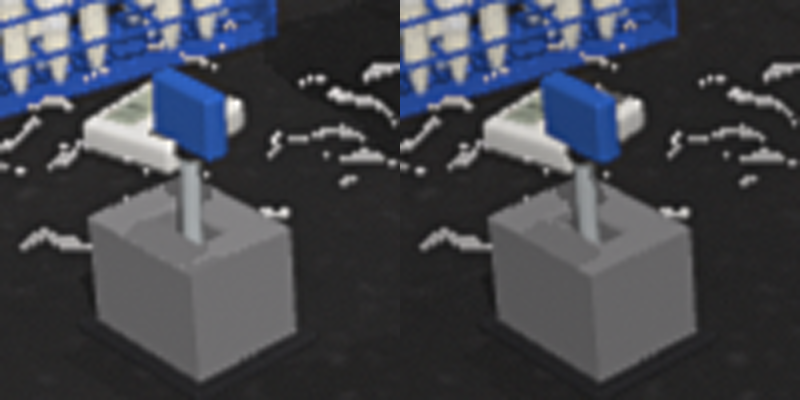

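The key stands in the slot and is fully down (visible shaft length unchanged), with only a slight lean within the slot's play of about 0.05 rad. The bottle and timer haven't moved. Handing in.

```bash
python3 -c "
from h import *
print(r.finish_job())"
```

```text
the job is handed in; nothing more can be done
None
```

I turned the knob clockwise to its stop with the fork key, brought it to about 0.22 N m, and put the key back upright in its stand. I handed the job in at about 31 s of the 72 s allowed; no verdict is reported.

**What I did**
- **Key and hole:** I found the key, stand and guard hole with the top camera and checked them in the scene view. I then took the key and put its prongs down between the ribs without any force showing.
- **Turning:** Friction while turning was about 0.08 N m. At the stop the averaged torque rose 0.15, 0.195, 0.22 N m, a slope of about 1.5 N m per rad, as given for the stop. One unaveraged reading was 0.27 N m, just under the 0.28 limit.
- **Putting it back:** I backed off about 17° to free the prongs, lifted the key out, lowered it into the slot and let go.

**Last checks**
- **Knob:** The ribs turned by 50° in the images. That fits the key's travel less play and windup.
- **Key:** It stands in the slot with the same length of shaft showing as at the start, so I judged it fully down.
- **Bottle and timer:** The bottle moved by 0.1 mm or less and the timer looks unmoved.
- **Robot:** It was well clear of everything when I handed in.

**What disagreed**
- **Arm tilt:** The arm built up a tool tilt of about 0.1 rad that the moves could not undo. I allowed for it when working out where the key's tip was.
- **Knob axis by feel:** It lay about 2 mm from where the camera put it. I followed it by keeping the side force low.
- **Key's lean:** The handle's top is about 5 mm to the side of where it was before. That is a lean of about 0.05 rad within the slot's play, against the 0.15 rad limit.

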